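# Sort spring-return air cylinders by the feel of their springs

### The arm

A 6-joint arm with a two-finger parallel gripper is mounted at the origin on the work surface. World frame = base frame: x ahead of the robot, y to its left, z up, the work surface at z = 0. Lengths are in m, angles in rad, forces in N, time in s.
With the tool pointing down it reaches from about 0.25 to 0.725 m from the base axis. Payload 4 kg.
Tool frame: the origin (TCP) lies on the centre line of the jaws, within the pads' length; the fingertips stand 14 mm ahead of it and the grasp point (between the pads) lies 5 mm behind it; z points along the fingers, x is the direction in which the jaws open and shut, and the axes are right-handed (so a half turn about z gives the same grasp; the last joint's range is limited). The gripper opens to 85 mm and grips with 20 to 120 N. Pads are 22 mm wide; open, the fingers measure 114 mm over their backs; the gripper's body (76 mm by 85 mm) begins 54 mm behind the grasp point. The pads swing forward as they close: fully open they stand 13 mm farther back than shut.
Start: joints at [-1.309, 0.241, 0.005, 1.335, 0, 1.571], TCP at [0.129, -0.483, 0.245] pointing down, gripper open.
Joint ranges: [-2.72, 2.72], [-1.05, 1.87], [-1.09, 1.28], [-1.99, 2.15], [-1.42, 1.44], [-3.14, 3.14]. Speed limits (rad/s): [2.79, 2.79, 3.14, 3.14, 3.14, 3.14].

### API

Orientations are given as a unit quaternion [x, y, z, w].
In Python, from workcell import bot gives the robot as it stands.
- The arm moves only by the tool play_rows, never from a script. Its argument "motion" is a list of rows, each an object with "fingers": the closure, from -1 (fully open) to 1 (shut), so that 0 is half open; "translation": the shift along the tool's x, y, z in cm, a list of three; "roll": the turn about the tool's z in degrees. A call has 1 to 20 rows; each row is the pose to reach, as a shift and turn from the pose commanded when the call began, along the tool's axes at that moment; what a row does not reach only later rows make up. A row lasts 1/12 s, in which the tool goes at most 41.7 mm and 7.16 degrees, less where a joint would pass 70% of its speed; a pose out of reach is approached as far as the arm can. A call with a gripper value outside its range is refused whole. The fingers move at their own pace and stop on an object; the grip force is fixed at half the most. Time passes only in rows, so rows that repeat a pose let the fingers close. It gives the time, the measured TCP pose, the force and the opening at its end, in the units of the state.
- bot.get_obs(): the state, without advancing time (a new reading comes with each control period).
- bot.camera(name): name is "side" or "top" or "wrist"; returns a dict with "pixels" (480x640x3 uint8, red, green, blue), "intrinsics" (3x3 intrinsics, pixels), "world_to_cam" (4x4, takes a point from world to camera coordinates). Camera axes: x right, y down, z forward; pixel columns grow to the right and rows downward; lengths in m; the calibration is good to about 2 mm. A picture is of the moment at which its call begins. There is no depth.
- bot.job_done(): hands the job in, once; it reports no verdict.
The state is a dict: "clock": time; "joint_pos": joint angles; "joint_vel": joint speeds; "tau": joint torques, N m; "eef_pos": TCP position; "tool_rot": TCP orientation; "ft_force": force on the tool from outside, world axes, zero at the start; "ft_torque": the same for the moment, N m; "grip_width": finger opening in m.
Only numpy, scipy, OpenCV 4.12 (cv2) and the standard library are available. Lean on these libraries where they do the work, as an engineer would, in place of code of your own. Each camera call takes 0.05 s, during which the arm holds its last target. There are 200 camera calls.

### The job

Two of the three air cylinders on the sloped rack have a sound return spring, one is tired. Tell them apart by feel, pressing the rods in against the test fixture's upright plate: fit the two sound ones in the fixture, seated flat on its base and held by their own spring between rear stop and plate, and lay the tired one gently flat in the red tray. Do not ram or drop the cylinders, and leave the spanner, jar and gauge alone.

Things in the scene. Friction and masses are not known exactly. Their poses are not given: they have to be found in the camera images.
- cylinder_a: Spring-return air cylinder, loose, 0.47 kg: square silver body 40 x 40 mm over its middle 70 mm, grey 44 x 44 mm caps 24 mm long (118 mm over caps), steel rod with 16 mm blunt nose ending 99 mm from the origin. Origin: centre of the body; x along the axis to the rod; z off the slope at the start. Lies in any lane of the rack, rod up the slope. Alike outside: only feel tells sound from tired.
- cylinder_b: Spring-return air cylinder, loose, 0.47 kg: square silver body 40 x 40 mm over its middle 70 mm, grey 44 x 44 mm caps 24 mm long (118 mm over caps), steel rod with 16 mm blunt nose ending 99 mm from the origin. Origin: centre of the body; x along the axis to the rod; z off the slope at the start. Lies in any lane of the rack, rod up the slope. Alike outside: only feel tells sound from tired.
- cylinder_c: Spring-return air cylinder, loose, 0.47 kg: square silver body 40 x 40 mm over its middle 70 mm, grey 44 x 44 mm caps 24 mm long (118 mm over caps), steel rod with 16 mm blunt nose ending 99 mm from the origin. Origin: centre of the body; x along the axis to the rod; z off the slope at the start. Lies in any lane of the rack, rod up the slope. Alike outside: only feel tells sound from tired.
- rod_a (a joint): How far the rod of cylinder_a is pressed in, m: 0 out, 0.022 end of stroke. A sound spring pushes back with 5 N at first touch and 0.9 N more per mm (14 N at 10 mm), a tired one with 2.5 N and 0.35 N more per mm (6 N at 10 mm). Two of the three are sound, one is tired; the rod springs out again.
- rod_b (a joint): How far the rod of cylinder_b is pressed in, m: 0 out, 0.022 end of stroke. A sound spring pushes back with 5 N at first touch and 0.9 N more per mm (14 N at 10 mm), a tired one with 2.5 N and 0.35 N more per mm (6 N at 10 mm). Two of the three are sound, one is tired; the rod springs out again.
- rod_c (a joint): How far the rod of cylinder_c is pressed in, m: 0 out, 0.022 end of stroke. A sound spring pushes back with 5 N at first touch and 0.9 N more per mm (14 N at 10 mm), a tired one with 2.5 N and 0.35 N more per mm (6 N at 10 mm). Two of the three are sound, one is tired; the rod springs out again.
- rack: Blue steel rack, fixed, 284 mm wide (y), 180 deep (x). Its shelf slopes up at 28 degrees towards +x, away from the robot, from 35 mm high at the front. Three lanes at y = -85, 0, 85 mm; cylinder centres at x = -33, z = 82 mm, rear caps on a 22 mm front lip, 10 mm cheeks beside the rear 24 mm. Origin: centre of its footprint on the bench, z up.
- lamp_mid (a point): Middle of the axis of the rack's tubular lamp, 34 mm thick, 320 mm above the bench over the middle of the rack, running along its y above the cylinders, on posts at both ends. It bars the way straight down: the gripper has to come in and leave tilted with the slope, from the front.
- fixture: Two-place test fixture, fixed: aluminium base 260 x 200 x 20 mm (x from -125 to 135). Places at y = -50 and 50 mm (black strips), each with a dark rear stop 26 mm high above the base, its face at x = -95, and 10 mm cheeks 53 mm apart beside the rear cap. A fitted cylinder: centre at x = -36, z = 42 mm. Origin: under the base's middle, x towards the plate, z up.
- press_plate: The fixture's upright dark steel plate, 200 mm wide (y), its top 125 mm above the bench. Origin: middle of the foot of its front face, 20 mm above the bench, at fixture x = 55 mm; x points into the plate. From the rear stops it is 150 mm, a cylinder is 158 mm: it goes in with its rod pressed in over 8 mm, and its spring then holds it against the stop.
- red_tray: Red plastic scrap tray, fixed, open on top, 220 x 130 x 28 mm outside, walls and floor 4 mm: room for one cylinder lying along its x. Origin: centre of the underside; x along the 220 mm side, y along the 130 mm side, z up.
- spanner: Bystander: steel spanner 160 mm long lying on the bench.
- grease_jar: Bystander: jar, 68 mm wide, 75 mm high, standing.
- gauge: Bystander: pressure gauge, 66 mm wide, 31 mm high, lying face up, brass stem.
Not all that is in view belongs to the job. What is shaped like the cylinder_b but pink is not meant.

How it is judged:
By the outcome, as a careful person would: the job done as asked, in the order asked, and still so for the second after the job is handed in, with the robot touching nothing.
It also fails if it takes over 72 s, if anything falls off the work surface, if the arm or the gripper's body presses on something with over 40 N, if the wrist force passes 120 N, or if a joint passes its speed limit or range.

## Working session

There is one attempt and no reset: what is moved stays moved. The work goes in short steps, Python scripts to look and compute and a tool call to move; the robot and the scene stay as the last step left them, time stands still between calls to the robot, and variables do not carry over. Pictures are saved under pics/ and viewed, about 8 in all and at most 12, crops included, and the job is handed in when it is done.

Besides the shell and the picture viewer there is one more tool, called after "Call:" as a command line: name --argument value ..., lists and objects as JSON in quotes. play_rows: Moves the arm, as the interface text tells. Its arguments: {"type":"object","properties":{"motion":{"type":"array","items":{"type":"object","properties":{"fingers":{"type":"number"},"translation":{"type":"array","items":{"type":"number"}},"roll":{"type":"number"}}}}},"required":["motion"]}

```bash
ls; mkdir -p pics
python3 - <<'E'
from workcell import bot
import cv2,numpy as np,pickle
print(bot.get_obs())
for n in("top","side"):
    d=bot.camera(n); cv2.imwrite(f"pics/{n}0.png",d["pixels"][:,:,::-1]); pickle.dump(d,open(f"{n}0.pkl","wb"))
    print(n,d["intrinsics"],d["world_to_cam"].round(4))
E
```

```text
pics
{'clock': 0.0, 'joint_pos': array([-1.30902099e+00,  2.41398278e-01,  3.72669742e-03,  1.33517438e+00,
        5.12117299e-06,  1.57079654e+00]), 'joint_vel': array([-3.20876742e-04,  5.42050432e-04,  1.06180546e-03, -5.82736408e-06,
        5.29930277e-04, -5.34320262e-04]), 'tau': array([ 1.05726945e-04, -3.72314858e+01,  2.52410424e+01,  1.68916461e-02,
       -4.48413573e-05,  2.25563917e-05]), 'eef_pos': array([ 0.12924613, -0.4823938 ,  0.24442119]), 'tool_rot': array([ 7.93345536e-01, -6.08770737e-01, -8.11476075e-04, -6.25910440e-04]), 'ft_force': array([-0.07385766,  0.62540743,  0.16266056]), 'ft_torque': array([0.05105559, 0.02954881, 0.01292106]), 'grip_width': 0.08532176462022456}
top [[583.05572597   0.         312.69016082]
 [  0.         583.05572597 229.19765073]
 [  0.           0.           1.        ]] [[ 0.0088 -0.9998 -0.0178  0.1509]
 [-0.9927 -0.0066 -0.1205  0.5464]
 [ 0.1203  0.0188 -0.9926  1.486 ]
 [ 0.      0.      0.      1.    ]]
side [[521.37244794   0.         318.21714764]
 [  0.         521.37244794 244.18461814]
 [  0.           0.           1.        ]] [[-0.8113 -0.5845 -0.0113  0.5028]
 [-0.4118  0.5852 -0.6985  0.2868]
 [ 0.4149 -0.5621 -0.7155  1.4398]
 [ 0.      0.      0.      1.    ]]
```

View pics/top0.png

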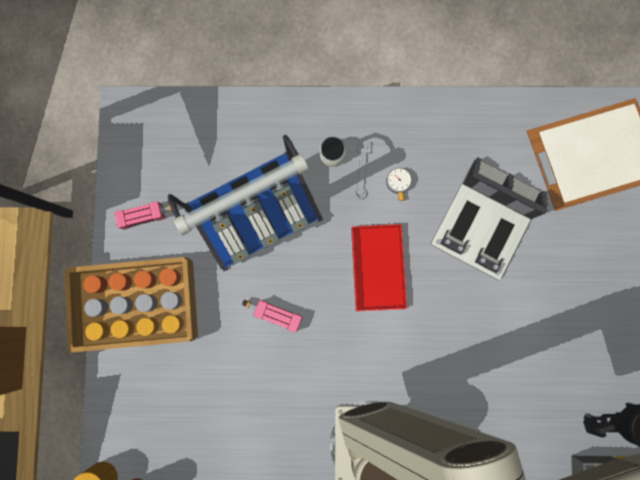

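View pics/side0.png

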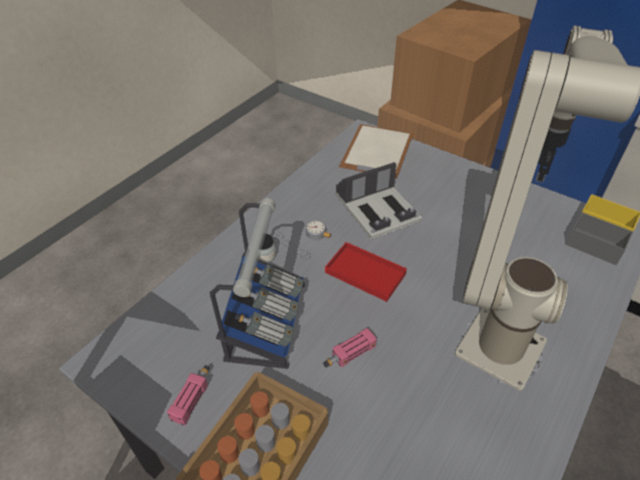

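The top view shows the rack around (250,210) with three silver cylinders at about (230,240), (260,222) and (290,205). The fixture is at (487,225) and the tray at (380,267). The pink cylinder-shaped things at (138,214) and (277,315) are decoys. The side view agrees. I'll measure next.

```bash
cat > h.py <<'E'
import numpy as np,cv2,pickle
def cast(d,uv,z):
    K=d["intrinsics"];T=d["world_to_cam"];R=T[:3,:3];t=T[:3,3]
    uv=np.atleast_2d(np.array(uv,float)); r=np.c_[uv,np.ones(len(uv))]@np.linalg.inv(K).T@R; c=-R.T@t
    s=(z-c[2])/r[:,2]; return c+r*s[:,None]
def proj(d,P):
    P=np.atleast_2d(P); T=d["world_to_cam"]; q=(P@T[:3,:3].T+T[:3,3])@d["intrinsics"].T; return q[:,:2]/q[:,2:]
E
python3 - <<'E'
from h import *
d=pickle.load(open("top0.pkl","rb")); im=d["pixels"]; hsv=cv2.cvtColor(im,cv2.COLOR_RGB2HSV)
red=cv2.inRange(hsv,(0,180,90),(6,255,255))|cv2.inRange(hsv,(172,180,90),(180,255,255))
cs=sorted(cv2.findContours(red,0,2)[0],key=cv2.contourArea)[-1]
b=cv2.boxPoints(cv2.minAreaRect(cs)); p=cast(d,b,.02); print("tray",b.round(1).tolist(),p.round(4).tolist(),p.mean(0).round(4),np.linalg.norm(p[1]-p[0]),np.linalg.norm(p[2]-p[1]))
V=hsv[...,2];S=hsv[...,1]
# fixture: light aluminium base
sub=np.zeros_like(V);sub[150:290,425:555]=1
al=((V>195)&(S<30)&(sub>0)).astype(np.uint8)
c=sorted(cv2.findContours(al,0,2)[0],key=cv2.contourArea)[-1]
r=cv2.minAreaRect(c);b=cv2.boxPoints(r);p=cast(d,b,.02);print("base",cv2.contourArea(c),b.round(1).tolist(),p.round(4).tolist(),np.linalg.norm(p[1]-p[0]),np.linalg.norm(p[2]-p[1]))
t=cv2.resize(im[130:290,410:570],None,fx=2.5,fy=2.5,interpolation=2); t2=cv2.resize(im[120:280,165:325],None,fx=2.5,fy=2.5,interpolation=2)
e=pickle.load(open("side0.pkl","rb"))["pixels"]
s=cv2.resize(e[190:370,210:310],None,fx=2.222,fy=2.222,interpolation=2);s2=cv2.resize(e[140:240,320:430],None,fx=3.63,fy=3.63,interpolation=2)
o=np.zeros((600,800,3),np.uint8)
A=cv2.resize(im[120:280,165:325],(400,400),interpolation=2);o[:400,:400]=A
o[:400,400:622]=s[:400,:222]
o[:170,622:800]=cv2.resize(e[155:240,330:419],(178,170),interpolation=2)
o[400:600,:200]=cv2.resize(im[150:290,425:565],(200,200)); o[170:600,622:800]=cv2.resize(e[10:217,500:640],(178,430))
cv2.imwrite("pics/crop1.png",o[:,:,::-1])
E
```

```text
tray [[351.70001220703125, 226.8000030517578], [401.20001220703125, 224.1999969482422], [405.70001220703125, 307.29998779296875], [356.20001220703125, 309.8999938964844]] [[0.5539, 0.0527, 0.02], [0.5619, -0.0772, 0.02], [0.3454, -0.0867, 0.02], [0.3374, 0.0409, 0.02]] [ 0.4497 -0.0176  0.02  ] 0.13012829114862162 0.21663302211633864
base 4958.0 [[430.79998779296875, 243.5], [461.70001220703125, 184.39999389648438], [529.7999877929688, 219.89999389648438], [498.8999938964844, 279.0]] [[0.5114, -0.154, 0.02], [0.6689, -0.2377, 0.02], [0.5752, -0.4133, 0.02], [0.4201, -0.3284, 0.02]] 0.17841802339560045 0.19904967232501347
```

View pics/crop1.png

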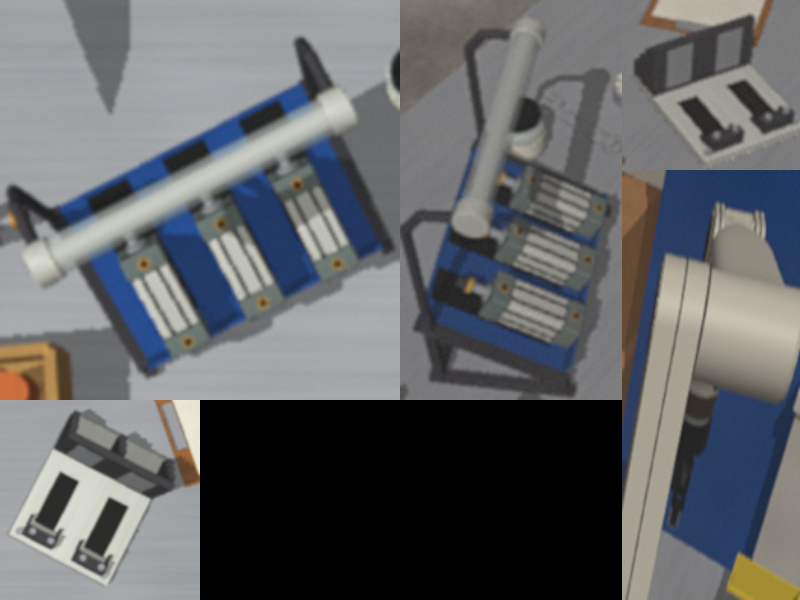

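The crop confirms three silver cylinders in the blue rack, with the lamp running over their rods. The rack yaw is about +29°, and the fixture yaw about −28° with its origin near (0.576,−0.299). Next I'll move over the fixture for a wrist view and learn the roll sign.

Call:
play_rows --motion '[{"translation": [-4.6,-13,-2],"roll": 7,"fingers": -1},{"translation": [-9.2,-26,-4],"roll": 14,"fingers": -1},{"translation": [-13.7,-39,-6],"roll": 20,"fingers": -1},{"translation": [-13.7,-39,-6],"roll": 20,"fingers": -1},{"translation": [-13.7,-39,-6],"roll": 20,"fingers": -1},{"translation": [-13.7,-39,-6],"roll": 20,"fingers": -1},{"translation": [-13.7,-39,-6],"roll": 20,"fingers": -1},{"translation": [-13.7,-39,-6],"roll": 20,"fingers": -1},{"translation": [-13.7,-39,-6],"roll": 20,"fingers": -1},{"translation": [-13.7,-39,-6],"roll": 20,"fingers": -1},{"translation": [-13.7,-39,-6],"roll": 20,"fingers": -1},{"translation": [-13.7,-39,-6],"roll": 20,"fingers": -1},{"translation": [-13.7,-39,-6],"roll": 20,"fingers": -1}]'

```text
clock: 1.18
eef_pos: [0.471, -0.2489, 0.3045]
tool_rot: [-0.676, 0.736, 0.001, -0.0]
ft_force: [-1.4, 0.2, 0.4]
grip_width: 0.0855
```

```bash
cat >> h.py <<'E'
from scipy.spatial.transform import Rotation as Rn
def snap(n,name):
    from workcell import bot
    d=bot.camera(n); d["obs"]=bot.get_obs(); pickle.dump(d,open(name+".pkl","wb")); cv2.imwrite(f"pics/{name}.png",d["pixels"][:,:,::-1]); return d
def state():
    from workcell import bot
    o=bot.get_obs(); R=Rn.from_quat(o["tool_rot"]).as_matrix()
    print("t %.2f"%o["clock"],"p",o["eef_pos"].round(4),"j",o["joint_pos"].round(3),"azx %.2f"%np.degrees(np.arctan2(R[1,0],R[0,0])),"z",R[:,2].round(3),"F",o["ft_force"].round(2),"w %.4f"%o["grip_width"]); return o,R
def plan(target,az=None):
    o,R=state(); d=R.T@(np.array(target)-o["eef_pos"])*100
    print("shift cm",d.round(2), "" if az is None else "roll %.1f"%(((np.degrees(np.arctan2(R[1,0],R[0,0]))-az+180)%360)-180))
E
python3 - <<'E'
from h import *
state(); d=snap("wrist","w1"); T=d["world_to_cam"]; print(-T[:3,:3].T@T[:3,3], T.round(3))
E
```

```text
t 1.18 p [ 0.471  -0.2489  0.3045] j [-0.486  0.293  0.227  1.507 -0.     2.741] azx -94.87 z [-0.002  0.    -1.   ] F [-1.4   0.23  0.41] w 0.0855
[ 0.54074982 -0.25498491  0.43313874] [[-0.086 -0.996 -0.001 -0.207]
 [-0.957  0.083  0.277  0.419]
 [-0.276  0.025 -0.961  0.572]
 [ 0.     0.     0.     1.   ]]
```

View pics/w1.png

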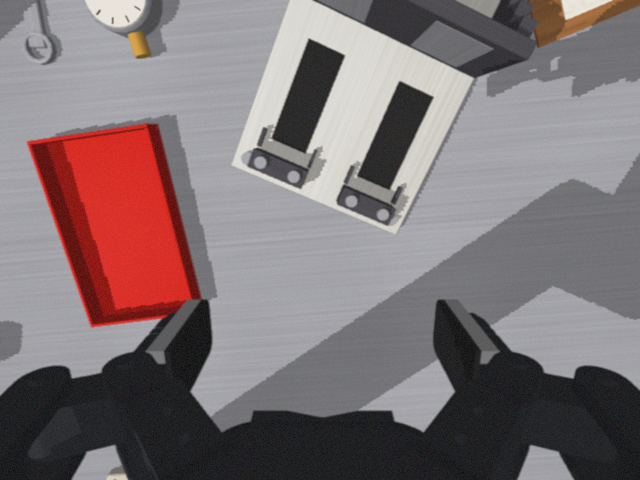

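The wrist view shows the fixture base with its rear corners at (233,164) and (397,232), black strips at about (308,95) and (396,135), and the plate at the top. The tray is at left, and the gauge is at (125,15). I'll compute precise poses.

Run:
```python
from h import *
d=pickle.load(open("w1.pkl","rb")); im=d["pixels"]; hsv=cv2.cvtColor(im,cv2.COLOR_RGB2HSV);V=hsv[...,2]
c=cast(d,[[233,164],[397,232],[477,76],[300,0]],.02);print("corners",c.round(4).tolist())
e=c[1]-c[0];print("rear edge len",np.linalg.norm(e),"yaw",np.degrees(np.arctan2(e[0],-e[1]))*-1)
m=(V<55).astype(np.uint8);m[:, :240]=0;m[:30]=0;m[200:]=0;m[:,450:]=0
for k in cv2.findContours(m,0,2)[0]:
    if cv2.contourArea(k)>1500:
        b=cv2.boxPoints(cv2.minAreaRect(k));p=cast(d,b,.02);print("strip",cv2.contourArea(k),b.round(0).tolist(),p.mean(0).round(4)); 
        for q in(p[1]-p[0],p[2]-p[1]):print("  ",np.linalg.norm(q),np.degrees(np.arctan2(q[1],q[0])))
red=cv2.inRange(hsv,(0,150,60),(8,255,255))|cv2.inRange(hsv,(170,150,60),(180,255,255))
k=sorted(cv2.findContours(red,0,2)[0],key=cv2.contourArea)[-1]
b=cv2.approxPolyDP(k,8,True)[:,0];print("tray",b.tolist());print(cast(d,b,.028).round(4).tolist())
# top view: cylinders
d=pickle.load(open("top0.pkl","rb")); im=d["pixels"]; hsv=cv2.cvtColor(im,cv2.COLOR_RGB2HSV)
bl=cv2.inRange(hsv,(105,120,40),(125,255,255))
k=np.vstack([c for c in cv2.findContours(bl,0,2)[0] if cv2.contourArea(c)>40])
b=cv2.boxPoints(cv2.minAreaRect(k));print("rack box px",b.round(1).tolist(),cast(d,b,.06).round(4).tolist())
# rear-cap gold dots & front dots read from crop (2.5x, off 165,120)
px=np.array([[188,342],[143,264],[263,302],[221,224],[337,264],[297,185]])/2.5+[165,120]
rear=cast(d,px[::2],.060+.019);fr=cast(d,px[1::2],.104+.019)
print(rear.round(4).tolist(),fr.round(4).tolist()); q=fr-rear;print(np.degrees(np.arctan2(q[:,1],q[:,0])),np.linalg.norm(q[:,:2],axis=1))
print(rear[2]-rear[0])
```

```text
corners [[0.5141, -0.1553, 0.02], [0.4224, -0.33, 0.02], [0.58, -0.4162, 0.02], [0.6633, -0.2437, 0.02]]
rear edge len 0.1972555265835286 yaw 27.696377120321145
strip 3356.0 [[357.0, 175.0], [399.0, 82.0], [432.0, 96.0], [389.0, 189.0]] [ 0.5271 -0.3298  0.02  ]
   0.10273586236032882 -28.327618594302027
   0.03696535487940457 -117.362987125402
strip 3656.5 [[270.0, 138.0], [309.0, 40.0], [344.0, 54.0], [304.0, 152.0]] [ 0.5747 -0.241   0.02  ]
   0.10356694720287947 -29.307441128301615
   0.036841686922949604 -114.87632223046919
tray [[157, 125], [28, 142], [91, 326], [163, 318], [200, 298]]
[[0.5607, -0.085, 0.028], [0.5555, 0.0531, 0.028], [0.339, 0.0425, 0.028], [0.3421, -0.0462, 0.028], [0.3641, -0.0949, 0.028]]
rack box px [[187.89999389648438, 202.89999389648438], [284.6000061035156, 152.39999389648438], [318.8999938964844, 218.0], [222.1999969482422, 268.5]] [[0.6084, 0.4781, 0.06], [0.7433, 0.2295, 0.06], [0.5712, 0.1389, 0.06], [0.4396, 0.3845, 0.06]]
[[0.4685, 0.3365, 0.079], [0.5095, 0.2614, 0.079], [0.5488, 0.187, 0.079]] [[0.5419, 0.3764, 0.123], [0.5822, 0.3003, 0.123], [0.6217, 0.2257, 0.123]]
[28.55732979 28.12303247 27.94293963] [0.0836107  0.08242136 0.08260177]
[ 0.08028933 -0.14946447  0.        ]
```

Call:
play_rows --motion '[{"translation": [-4,0,0],"roll": -7,"fingers": -1},{"translation": [-8,-0.5,0],"roll": -14,"fingers": -1},{"translation": [-12,-1,0],"roll": -21,"fingers": -1},{"translation": [-16,-1,0],"roll": -28,"fingers": -1},{"translation": [-20,-1,0],"roll": -35,"fingers": -1},{"translation": [-20,-1,0],"roll": -42,"fingers": -1},{"translation": [-20,-1,0],"roll": -49,"fingers": -1},{"translation": [-20,-1,0],"roll": -56,"fingers": -1},{"translation": [-20,-1,0],"roll": -63,"fingers": -1},{"translation": [-20,-1,0],"roll": -70,"fingers": -1},{"translation": [-20,-1,0],"roll": -77,"fingers": -1},{"translation": [-20,-1,0],"roll": -84,"fingers": -1},{"translation": [-20,-1,0],"roll": -91,"fingers": -1},{"translation": [-20,-1,0],"roll": -98,"fingers": -1},{"translation": [-20,-1,0],"roll": -105,"fingers": -1},{"translation": [-20,-1,0],"roll": -112,"fingers": -1},{"translation": [-20,-1,0],"roll": -119,"fingers": -1},{"translation": [-20,-1,0],"roll": -126,"fingers": -1},{"translation": [-20,-1,0],"roll": -133,"fingers": -1},{"translation": [-20,-1,0],"roll": -140,"fingers": -1}]'

```text
clock: 2.9
eef_pos: [0.4969, -0.0531, 0.3051]
tool_rot: [0.923, 0.384, -0.0, -0.0]
ft_force: [0.8, 0.5, -0.0]
grip_width: 0.0856
```

Run:
```python
from h import *
plan([1.0,-.05,.3],90)
```

```text
t 2.90 p [ 0.4969 -0.0531  0.3051] j [-0.106  0.224  0.138  1.486 -0.     0.676] azx 45.17 z [-0.001 -0.    -1.   ] F [ 0.76  0.53 -0.03] w 0.0856
shift cm [35.69 35.46  0.46] roll -44.8
```

Call:
play_rows --motion '[{"translation": [2.8,2.8,0],"roll": -7,"fingers": -1},{"translation": [5.6,5.6,0],"roll": -14,"fingers": -1},{"translation": [8.4,8.4,0],"roll": -21,"fingers": -1},{"translation": [11.2,11.2,0],"roll": -28,"fingers": -1},{"translation": [14,14,0],"roll": -35,"fingers": -1},{"translation": [17,17,0],"roll": -42,"fingers": -1},{"translation": [20,20,0],"roll": -45,"fingers": -1},{"translation": [23,23,0],"roll": -45,"fingers": -1},{"translation": [26,26,0],"roll": -45,"fingers": -1},{"translation": [29,29,0],"roll": -45,"fingers": -1},{"translation": [32,32,0],"roll": -45,"fingers": -1},{"translation": [35,35,0],"roll": -45,"fingers": -1}]'

```text
clock: 3.9
eef_pos: [0.7947, -0.0461, 0.2517]
tool_rot: [0.707, 0.706, 0.014, 0.016]
ft_force: [-0.4, -0.5, -0.4]
grip_width: 0.0853
```

Run:
```python
from h import *
plan([.6,-.05,.3],90)
```

```text
t 3.90 p [ 0.7947 -0.0461  0.2517] j [-0.058  0.973  1.275  1.829 -0.    -0.056] azx 89.91 z [ 0.043 -0.003 -0.999] F [-0.4  -0.49 -0.44] w 0.0853
shift cm [ -0.43 -19.24  -5.66] roll -0.1
```

Call:
play_rows --motion '[{"translation": [0,-4,0],"roll": 0,"fingers": -1},{"translation": [0,-8,0],"roll": 0,"fingers": -1},{"translation": [0,-12,0],"roll": 0,"fingers": -1},{"translation": [0,-16,0],"roll": 0,"fingers": -1},{"translation": [0,-16,0],"roll": 0,"fingers": -1}]'

```text
clock: 4.32
eef_pos: [0.6384, -0.0453, 0.2458]
tool_rot: [0.707, 0.707, 0.015, 0.017]
ft_force: [0.8, 0.2, 0.5]
grip_width: 0.0855
```

Run:
```python
from h import *
plan([.6,-.05,.3],90)
```

```text
t 4.32 p [ 0.6384 -0.0453  0.2458] j [-7.100e-02  4.920e-01  3.720e-01  1.406e+00  1.000e-03 -7.100e-02] azx 89.98 z [ 0.044 -0.003 -0.999] F [0.79 0.15 0.52] w 0.0855
shift cm [-0.48 -3.6  -5.58] roll -0.0
```

```bash
cat > kin.py <<'E'
import numpy as np
from scipy.optimize import least_squares
# rows: j2,j3,j4,r,z
D=np.array([[.24140,.00373,1.33517,np.hypot(.12925,.48239),.24442],[.293,.227,1.507,np.hypot(.471,.2489),.3045],[.224,.138,1.486,np.hypot(.4969,.0531),.3051],[.973,1.275,1.829,np.hypot(.7947,.0461),.2517],[.492,.372,1.406,np.hypot(.6384,.0453),.2458]])
def fk(p,j):
    a,h,L1,L2,c,T=p;j2,j3,j4=j[:3];e=j3-j2;t=e-j4 # t: tool elevation (-pi/2 down)
    return np.array([a+L1*np.sin(j2)+L2*np.cos(e)-c*np.sin(e)+T*np.cos(t), h+L1*np.cos(j2)+L2*np.sin(e)+c*np.cos(e)+T*np.sin(t)])
# weak prior regularises
x0=np.array([0,.2,.4,.4,0,.25])
s=least_squares(lambda p:np.r_[np.concatenate([(fk(p,d)-d[3:])*1e3 for d in D]),(p-x0)*3],x0)
P=s.x
if __name__=="__main__":
    print(P.round(3),s.fun.round(2))
    for tilt in(.49,):
        for j2 in(-.3,0,.3,.6): 
            j4=2.15;e=j4-np.pi/2+tilt;print(j2,e+j2,fk(P,[j2,e+j2,j4]).round(3))
E
python3 kin.py
```

```text
[-0.002  0.227  0.495  0.393  0.009  0.38 ] [ 0.11 -0.11 -0.01 -0.16 -0.06  0.12  0.04 -0.01 -0.07  0.16 -0.01  0.08
  0.28 -0.02  0.03  0.39]
-0.3 0.7692036732051033 [0.212 0.713]
0 1.0692036732051033 [0.358 0.736]
0.3 1.3692036732051034 [0.504 0.713]
0.6 1.6692036732051032 [0.637 0.649]
```

Call:
play_rows --motion '[{"translation": [1.6,-2.6,-2.6],"roll": -7,"fingers": -1},{"translation": [3.2,-5.2,-5.2],"roll": -14,"fingers": -1},{"translation": [4.8,-7.8,-7.8],"roll": -21,"fingers": -1},{"translation": [6.4,-10.4,-10.4],"roll": -28,"fingers": -1},{"translation": [8,-13,-13],"roll": -28.2,"fingers": -1},{"translation": [9.6,-15.6,-15.6],"roll": -28.2,"fingers": -1},{"translation": [11.2,-18.2,-18.2],"roll": -28.2,"fingers": -1},{"translation": [12.8,-20.8,-20.8],"roll": -28.2,"fingers": -1},{"translation": [14.4,-23.4,-23.4],"roll": -28.2,"fingers": -1},{"translation": [16,-26,-26],"roll": -28.2,"fingers": -1},{"translation": [17.6,-28.6,-28.6],"roll": -28.2,"fingers": -1},{"translation": [19.2,-31.2,-31.2],"roll": -28.2,"fingers": -1},{"translation": [20,-33,-33],"roll": -28.2,"fingers": -1},{"translation": [20,-33,-40],"roll": -28.2,"fingers": -1},{"translation": [20,-33,-80],"roll": -28.2,"fingers": -1},{"translation": [20,-33,-80],"roll": -28.2,"fingers": -1},{"translation": [20,-33,-80],"roll": -28.2,"fingers": -1}]'

```text
clock: 5.73
eef_pos: [0.2922, 0.1533, 0.588]
tool_rot: [0.513, 0.857, 0.027, 0.028]
ft_force: [0.6, -0.5, -1.1]
grip_width: 0.0849
```

Run:
```python
from h import *
o,R=state(); print(R.round(3)); plan([.317,.169,.9])
```

```text
t 5.73 p [0.2922 0.1533 0.588 ] j [ 0.502 -0.01   0.641  2.149 -0.021  0.009] azx 118.15 z [ 0.075  0.017 -0.997] F [ 0.57 -0.48 -1.06] w 0.0849
[[-0.472  0.879  0.075]
 [ 0.882  0.472  0.017]
 [-0.02   0.074 -0.997]]
t 5.73 p [0.2922 0.1533 0.588 ] j [ 0.502 -0.01   0.641  2.149 -0.021  0.009] azx 118.15 z [ 0.075  0.017 -0.997] F [ 0.57 -0.48 -1.06] w 0.0849
shift cm [ -0.42   5.22 -30.9 ]
```

Call:
play_rows --motion '[{"translation": [0,3,-20],"roll": 0,"fingers": -1}]'

```text
clock: 5.82
eef_pos: [0.296, 0.1553, 0.5954]
tool_rot: [0.513, 0.857, 0.036, 0.033]
ft_force: [0.3, -0.4, 0.8]
grip_width: 0.0856
```

Call:
play_rows --motion '[{"translation": [0,3,-20],"roll": 0,"fingers": -1}]'

```text
clock: 5.9
eef_pos: [0.2985, 0.1568, 0.606]
tool_rot: [0.513, 0.856, 0.05, 0.041]
ft_force: [0.0, 0.4, -0.4]
grip_width: 0.0852
```

Call:
play_rows --motion '[{"translation": [0,4,-20],"roll": 0,"fingers": -1},{"translation": [0,4,-20],"roll": 0,"fingers": -1}]'

```text
clock: 6.07
eef_pos: [0.3032, 0.1594, 0.6208]
tool_rot: [0.512, 0.855, 0.068, 0.052]
ft_force: [-0.6, 0.6, -0.6]
grip_width: 0.0851
```

Call:
play_rows --motion '[{"translation": [0,4,-20],"roll": 0,"fingers": -1},{"translation": [0,4,-20],"roll": 0,"fingers": -1}]'

```text
clock: 6.23
eef_pos: [0.3063, 0.1614, 0.6336]
tool_rot: [0.511, 0.854, 0.083, 0.061]
ft_force: [-1.5, -0.6, -0.9]
grip_width: 0.0855
```

Run:
```python
from h import *
o,R=state()
```

```text
t 6.23 p [0.3063 0.1614 0.6336] j [ 0.502 -0.011  0.774  2.149 -0.021  0.007] azx 118.12 z [ 0.189  0.08  -0.979] F [-1.51 -0.6  -0.91] w 0.0855
```

Call:
play_rows --motion '[{"translation": [0,6,-20],"roll": 0,"fingers": -1}]'

```text
clock: 6.32
eef_pos: [0.3101, 0.1637, 0.6426]
tool_rot: [0.51, 0.853, 0.095, 0.068]
ft_force: [0.2, 0.1, -0.2]
grip_width: 0.0858
```

Call:
play_rows --motion '[{"translation": [0,6,-20],"roll": 0,"fingers": -1}]'

```text
clock: 6.4
eef_pos: [0.3126, 0.1652, 0.6539]
tool_rot: [0.508, 0.851, 0.108, 0.076]
ft_force: [0.5, 0.3, 0.3]
grip_width: 0.0851
```

Call:
play_rows --motion '[{"translation": [0,7,-20],"roll": 0,"fingers": -1}]'

```text
clock: 6.48
eef_pos: [0.3152, 0.1668, 0.6652]
tool_rot: [0.507, 0.849, 0.122, 0.083]
ft_force: [-1.2, 0.1, -0.1]
grip_width: 0.0855
```

Call:
play_rows --motion '[{"translation": [0,8,-20],"roll": 0,"fingers": -1}]'

```text
clock: 6.57
eef_pos: [0.3183, 0.1686, 0.6764]
tool_rot: [0.506, 0.847, 0.135, 0.091]
ft_force: [0.4, 0.7, -1.0]
grip_width: 0.0854
```

Call:
play_rows --motion '[{"translation": [0,8,-20],"roll": 0,"fingers": -1}]'

```text
clock: 6.65
eef_pos: [0.3205, 0.17, 0.6873]
tool_rot: [0.504, 0.845, 0.148, 0.099]
ft_force: [0.0, 0.2, 0.3]
grip_width: 0.0855
```

Call:
play_rows --motion '[{"translation": [0,9,-20],"roll": 0,"fingers": -1}]'

```text
clock: 6.73
eef_pos: [0.3227, 0.1713, 0.6986]
tool_rot: [0.503, 0.843, 0.161, 0.106]
ft_force: [0.2, -0.5, -0.1]
grip_width: 0.0853
```

Call:
play_rows --motion '[{"translation": [0,9,-20],"roll": 0,"fingers": -1}]'

```text
clock: 6.82
eef_pos: [0.3241, 0.1722, 0.7097]
tool_rot: [0.501, 0.84, 0.174, 0.114]
ft_force: [-0.1, 0.7, -0.1]
grip_width: 0.0854
```

Run:
```python
from h import *
o,R=state(); print(np.degrees(np.arcsin(np.hypot(*R[:2,2]))))
```

```text
t 6.82 p [0.3241 0.1722 0.7097] j [ 0.506  0.005  1.001  2.149 -0.022  0.006] azx 118.17 z [ 0.366  0.177 -0.914] F [-0.11  0.7  -0.07] w 0.0854
23.97754986201151
```

Call:
play_rows --motion '[{"translation": [0,10,-20],"roll": 0,"fingers": -1}]'

```text
clock: 6.9
eef_pos: [0.3254, 0.1731, 0.721]
tool_rot: [0.499, 0.837, 0.187, 0.122]
ft_force: [0.3, 0.9, -0.0]
grip_width: 0.0854
```

Call:
play_rows --motion '[{"translation": [0,10,-20],"roll": 0,"fingers": -1}]'

```text
clock: 6.98
eef_pos: [0.326, 0.1735, 0.7322]
tool_rot: [0.497, 0.834, 0.199, 0.129]
ft_force: [0.6, -0.5, 0.5]
grip_width: 0.085
```

Run:
```python
from h import *
o,R=state(); print(np.degrees(np.arcsin(np.hypot(*R[:2,2]))),R.round(3)); plan([.532,.178,.214])
```

```text
t 6.98 p [0.326  0.1735 0.7322] j [ 0.507  0.007  1.065  2.149 -0.022  0.005] azx 118.18 z [ 0.414  0.204 -0.887] F [ 0.6  -0.5   0.51] w 0.0850
27.502603614959316 [[-0.472  0.778  0.414]
 [ 0.881  0.426  0.204]
 [-0.017  0.461 -0.887]]
t 6.98 p [0.326  0.1735 0.7322] j [ 0.507  0.007  1.065  2.149 -0.022  0.005] azx 118.18 z [ 0.414  0.204 -0.887] F [ 0.6  -0.5   0.51] w 0.0850
shift cm [-8.43 -7.69 54.59]
```

Call:
play_rows --motion '[{"translation": [-0.6,-0.5,3.9],"roll": 0,"fingers": -0.6},{"translation": [-1.2,-1.1,7.8],"roll": 0,"fingers": -0.6},{"translation": [-1.8,-1.6,11.7],"roll": 0,"fingers": -0.6},{"translation": [-2.4,-2.2,15.6],"roll": 0,"fingers": -0.6},{"translation": [-3,-2.7,19.5],"roll": 0,"fingers": -0.6},{"translation": [-3.6,-3.3,23.4],"roll": 0,"fingers": -0.6},{"translation": [-4.2,-3.8,27.3],"roll": 0,"fingers": -0.6},{"translation": [-4.8,-4.4,31.2],"roll": 0,"fingers": -0.6},{"translation": [-5.4,-4.9,35.1],"roll": 0,"fingers": -0.6},{"translation": [-6,-5.5,39],"roll": 0,"fingers": -0.6},{"translation": [-6.6,-6,42.9],"roll": 0,"fingers": -0.6},{"translation": [-7.2,-6.6,46.8],"roll": 0,"fingers": -0.6},{"translation": [-7.8,-7.1,50.7],"roll": 0,"fingers": -0.6},{"translation": [-8.4,-7.7,54.6],"roll": 0,"fingers": -0.6},{"translation": [-8.4,-7.7,54.6],"roll": 0,"fingers": -0.6}]'

```text
clock: 8.23
eef_pos: [0.5272, 0.1763, 0.203]
tool_rot: [0.499, 0.836, 0.193, 0.124]
ft_force: [-1.9, -0.6, -1.7]
grip_width: 0.0683
```

Run:
```python
from h import *
state(); d=snap("wrist","w2"); print(proj(d,[[.5943,.2112,.082],[.5545,.286,.082],[.5145,.361,.082],d["obs"]["eef_pos"]]).round(0))
plan([.5943,.2112,.079])
```

```text
t 8.23 p [0.5272 0.1763 0.203 ] j [ 0.28   0.073 -0.424  0.618  0.081 -0.195] azx 118.14 z [ 0.399  0.199 -0.895] F [-1.94 -0.58 -1.73] w 0.0683
[[324. 246.]
 [436. 247.]
 [550. 248.]
 [323. 333.]]
t 8.28 p [0.5282 0.177  0.2072] j [ 0.281  0.068 -0.42   0.622  0.082 -0.195] azx 118.16 z [ 0.403  0.201 -0.893] F [-0.64 -0.42  0.53] w 0.0684
shift cm [ 0.08  0.87 14.8 ]
```

View pics/w2.png

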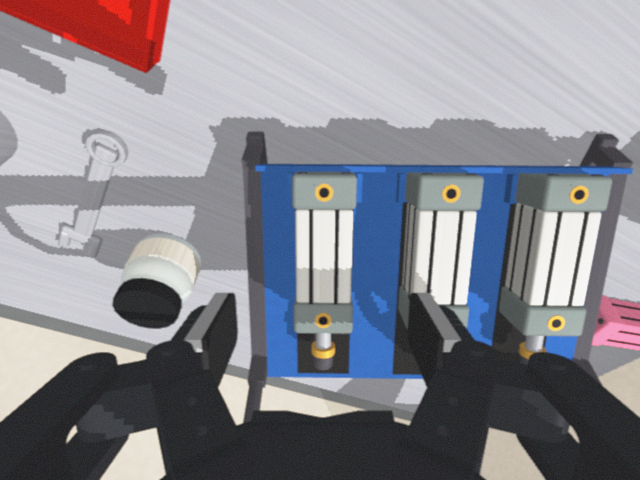

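The view shows the right-lane cylinder with its gold screws at (324,192) and (322,320). The middle one is at (452,193) and the left at (579,194). The pink decoy at (620,325) is outside the rack, so these three silver ones are the right targets. I'll refine from the screws.

Run:
```python
from h import *
d=pickle.load(open("w2.pkl","rb")); hsv=cv2.cvtColor(d["pixels"],cv2.COLOR_RGB2HSV)
m=cv2.inRange(hsv,(15,150,120),(32,255,255)); n,l,s,c=cv2.connectedComponentsWithStats(m)
print([(c[i].round(1).tolist(),int(s[i,4])) for i in range(1,n) if s[i,4]>30])
rear=cast(d,[[324,192.5],[452,193.5],[579,194.5]],.0793);fr=cast(d,[[322.5,320.5]],.1235);fr2=cast(d,[[556,323]],.1235)
X=np.array([.881,.473,0])
print(rear.round(4),fr.round(4),fr2.round(4)); q=fr[0]-rear[0];print(np.degrees(np.arctan2(q[1],q[0])),np.linalg.norm(q[:2]))
for r in rear: print("C",(r+X*(.083/2+.0103)).round(4))
```

```text
[([324.0, 192.2], 122), ([450.5, 193.1], 128), ([577.8, 194.1], 129), ([322.7, 319.7], 91), ([554.8, 322.0], 70), ([322.6, 351.5], 183), ([524.6, 351.4], 88)]
[[0.5523 0.1891 0.0793]
 [0.5118 0.265  0.0793]
 [0.4719 0.34   0.0793]] [[0.6265 0.2281 0.1235]] [[0.5457 0.3794 0.1235]]
27.773320958353715 0.08379630977554328
C [0.598  0.2136 0.0793]
C [0.5575 0.2895 0.0793]
C [0.5176 0.3645 0.0793]
```

Call:
play_rows --motion '[{"translation": [0,0.3,3.8],"roll": 0,"fingers": -0.5},{"translation": [0.1,0.3,7.6],"roll": 0,"fingers": -0.5},{"translation": [0.2,0.3,10.5],"roll": 0,"fingers": -0.5},{"translation": [0.2,0.3,12],"roll": 0,"fingers": -0.5},{"translation": [0.2,0.3,12],"roll": 0,"fingers": -0.5}]'

```text
clock: 8.7
eef_pos: [0.5825, 0.2066, 0.1077]
tool_rot: [0.497, 0.835, 0.199, 0.128]
ft_force: [0.3, -0.7, -0.1]
grip_width: 0.064
```

Run:
```python
from h import *
o,R=state(); print(R.round(3)); plan([.596,.2125,.081])
```

```text
t 8.70 p [0.5825 0.2066 0.1077] j [ 0.308  0.298 -0.439  0.361  0.07  -0.172] azx 118.24 z [ 0.412  0.205 -0.888] F [ 0.26 -0.74 -0.06] w 0.0640
[[-0.473  0.779  0.412]
 [ 0.881  0.427  0.205]
 [-0.016  0.459 -0.888]]
t 8.70 p [0.5825 0.2066 0.1077] j [ 0.308  0.298 -0.439  0.361  0.07  -0.172] azx 118.24 z [ 0.412  0.205 -0.888] F [ 0.26 -0.74 -0.06] w 0.0640
shift cm [-0.08  0.08  3.05]
```

Call:
play_rows --motion '[{"translation": [-0.1,0.1,2],"roll": 0,"fingers": -0.5},{"translation": [-0.1,0.1,3],"roll": 0,"fingers": -0.5},{"translation": [-0.1,0.1,3],"roll": 0,"fingers": 1},{"translation": [-0.1,0.1,3],"roll": 0,"fingers": 1},{"translation": [-0.1,0.1,3],"roll": 0,"fingers": 1},{"translation": [-0.1,0.1,3],"roll": 0,"fingers": 1},{"translation": [-0.1,0.1,3],"roll": 0,"fingers": 1}]'

```text
clock: 9.28
eef_pos: [0.5967, 0.2124, 0.0852]
tool_rot: [0.497, 0.834, 0.201, 0.13]
ft_force: [-5.1, -1.5, 6.3]
grip_width: 0.0392
```

Run:
```python
from h import *
o,R=state()
```

```text
t 9.28 p [0.5967 0.2124 0.0852] j [ 0.31   0.355 -0.432  0.305  0.07  -0.17 ] azx 118.23 z [ 0.416  0.206 -0.886] F [-5.11 -1.55  6.3 ] w 0.0392
```

```bash
cat >> h.py <<'E'
def rows(wps,start=None,roll=0,step=4.0,f=1,frm=None,R=None,extra=1,n=20):
    """polyline of world waypoints -> tool-frame rows in cm from commanded start pose; n rows per call, in chunks (roll all in tool frame of call start)"""
    o,R0=state(); R=R0 if R is None else R; p0=np.array(o["eef_pos"] if start is None else start)
    pts=[];cur=p0
    for w in wps:
        w=np.array(w);k=max(1,int(np.ceil(np.linalg.norm(w-cur)*100/step)));pts+=[cur+(w-cur)*i/k for i in range(1,k+1)];cur=w
    pts+=[cur]*extra; r=0;ref=p0;out=[]
    for i,p in enumerate(pts):
        if i%n==0 and i: ref=pts[i-1]; R=R@Rn.from_euler('z',r,degrees=True).as_matrix(); roll-=r; r=0; print("--")
        r=np.clip(roll,r-7,r+7) if abs(roll-r)>7 else roll
        print((R.T@(p-ref)*100).round(1).tolist(),round(float(r),1))
def cyl(az,r,z): a=np.radians(az); return [r*np.cos(a),r*np.sin(a),z]
E
python3 - <<'E'
from h import *
o,R=state(); p=np.array(o["eef_pos"])
up=p-R[:,2]*.16+R[:,1]*.002
rows([p-R[:,2]*.02,p-R[:,2]*.05,up,cyl(-5,.42,.42)]+[cyl(a,.37,.42) for a in(-30,-60,-90,-120,-152)],roll=56.4)
E
```

```text
t 9.28 p [0.5967 0.2124 0.0852] j [ 0.31   0.355 -0.432  0.305  0.07  -0.17 ] azx 118.23 z [ 0.416  0.206 -0.886] F [-5.11 -1.55  6.3 ] w 0.0392
t 9.28 p [0.5967 0.2124 0.0852] j [ 0.31   0.355 -0.432  0.305  0.07  -0.17 ] azx 118.23 z [ 0.416  0.206 -0.886] F [-5.11 -1.55  6.3 ] w 0.0392
[0.0, -0.0, -2.0] 7.0
[-0.0, 0.0, -5.0] 14.0
[-0.0, 0.1, -8.7] 21.0
[0.0, 0.1, -12.3] 28.0
[-0.0, 0.2, -16.0] 35.0
[-1.8, -0.9, -19.3] 42.0
[-3.5, -2.1, -22.6] 49.0
[-5.3, -3.2, -25.8] 56.0
[-7.0, -4.4, -29.1] 56.4
[-8.8, -5.5, -32.4] 56.4
[-10.6, -6.6, -35.7] 56.4
[-12.3, -7.8, -38.9] 56.4
[-14.1, -8.9, -42.2] 56.4
[-15.8, -11.7, -43.6] 56.4
[-17.4, -14.5, -45.1] 56.4
[-19.1, -17.3, -46.5] 56.4
[-20.8, -20.1, -47.9] 56.4
[-22.5, -22.8, -49.3] 56.4
[-23.6, -26.1, -51.0] 56.4
[-24.7, -29.4, -52.7] 56.4
--
[-3.3, -0.9, -1.7] 0.0
[-6.6, -1.8, -3.4] 0.0
[-10.0, -2.6, -5.1] 0.0
[-12.2, -5.2, -6.8] 0.0
[-14.5, -7.8, -8.5] 0.0
[-16.8, -10.3, -10.3] 0.0
[-19.0, -12.9, -12.0] 0.0
[-21.3, -15.4, -13.8] 0.0
[-21.9, -19.0, -15.1] 0.0
[-22.5, -22.5, -16.4] 0.0
[-23.0, -26.0, -17.8] 0.0
[-23.6, -29.6, -19.1] 0.0
[-24.2, -33.1, -20.5] 0.0
[-23.1, -36.3, -20.9] 0.0
[-21.9, -39.5, -21.4] 0.0
[-20.8, -42.6, -21.9] 0.0
[-19.6, -45.8, -22.4] 0.0
[-18.5, -48.9, -22.8] 0.0
[-17.3, -52.1, -23.3] 0.0
[-17.3, -52.1, -23.3] 0.0
```

Call:
play_rows --motion '[{"translation": [0,0.1,-1.2],"roll": 0,"fingers": 1},{"translation": [0,0.2,-3.5],"roll": 0,"fingers": 1},{"translation": [0,0.2,-7],"roll": 0,"fingers": 1},{"translation": [0,0.2,-11],"roll": 0,"fingers": 1},{"translation": [0,0.2,-15],"roll": 0,"fingers": 1},{"translation": [-1.8,-0.9,-19],"roll": 7,"fingers": 1},{"translation": [-3.5,-2.1,-22.6],"roll": 14,"fingers": 1},{"translation": [-5.3,-3.2,-25.8],"roll": 21,"fingers": 1},{"translation": [-7,-4.4,-29.1],"roll": 28,"fingers": 1},{"translation": [-8.8,-5.5,-32.4],"roll": 35,"fingers": 1},{"translation": [-10.6,-6.6,-35.7],"roll": 42,"fingers": 1},{"translation": [-12.3,-7.8,-38.9],"roll": 49,"fingers": 1},{"translation": [-14.1,-8.9,-42.2],"roll": 56,"fingers": 1},{"translation": [-15.8,-11.7,-43.6],"roll": 56.4,"fingers": 1},{"translation": [-17.4,-14.5,-45.1],"roll": 56.4,"fingers": 1},{"translation": [-19.1,-17.3,-46.5],"roll": 56.4,"fingers": 1},{"translation": [-20.8,-20.1,-47.9],"roll": 56.4,"fingers": 1},{"translation": [-22.5,-22.8,-49.3],"roll": 56.4,"fingers": 1},{"translation": [-23.6,-26.1,-51],"roll": 56.4,"fingers": 1},{"translation": [-24.7,-29.4,-52.7],"roll": 56.4,"fingers": 1}]'

```text
clock: 10.95
eef_pos: [0.2639, -0.2393, 0.4187]
tool_rot: [0.832, 0.501, 0.237, 0.019]
ft_force: [0.6, -0.9, -6.3]
grip_width: 0.0388
```

Run:
```python
from h import *
o,R=state(); p=np.array(o["eef_pos"]); print(R.round(3),np.degrees(np.arctan2(p[1],p[0])))
```

```text
t 10.95 p [ 0.2639 -0.2393  0.4187] j [-1.121 -0.115 -0.018  1.674  0.48  -0.635] azx 65.38 z [ 0.414  0.205 -0.887] F [ 0.55 -0.94 -6.27] w 0.0388
[[ 0.386  0.824  0.414]
 [ 0.843 -0.498  0.205]
 [ 0.375  0.27  -0.887]] -42.19674334384892
```

Call:
play_rows --motion '[{"translation": [-3.3,-0.9,-1.7],"roll": 0,"fingers": 1},{"translation": [-6.6,-1.8,-3.4],"roll": 0,"fingers": 1},{"translation": [-10,-2.6,-5.1],"roll": 0,"fingers": 1},{"translation": [-12.2,-5.2,-6.8],"roll": 0,"fingers": 1},{"translation": [-14.5,-7.8,-8.5],"roll": 0,"fingers": 1},{"translation": [-16.8,-10.3,-10.3],"roll": 0,"fingers": 1},{"translation": [-19,-12.9,-12],"roll": 0,"fingers": 1},{"translation": [-21.3,-15.4,-13.8],"roll": 0,"fingers": 1},{"translation": [-21.9,-19,-15.1],"roll": 0,"fingers": 1},{"translation": [-22.5,-22.5,-16.4],"roll": 0,"fingers": 1},{"translation": [-23,-26,-17.8],"roll": 0,"fingers": 1},{"translation": [-23.6,-29.6,-19.1],"roll": 0,"fingers": 1},{"translation": [-24.2,-33.1,-20.5],"roll": 0,"fingers": 1},{"translation": [-23.1,-36.3,-20.9],"roll": 0,"fingers": 1},{"translation": [-21.9,-39.5,-21.4],"roll": 0,"fingers": 1},{"translation": [-20.8,-42.6,-21.9],"roll": 0,"fingers": 1},{"translation": [-19.6,-45.8,-22.4],"roll": 0,"fingers": 1},{"translation": [-18.5,-48.9,-22.8],"roll": 0,"fingers": 1},{"translation": [-17.3,-52.1,-23.3],"roll": 0,"fingers": 1}]'

```text
clock: 12.53
eef_pos: [-0.3246, -0.1702, 0.41]
tool_rot: [0.833, 0.501, 0.233, 0.019]
ft_force: [-1.0, -1.3, -3.9]
grip_width: 0.039
```

Run:
```python
from h import *
o,R=state(); p=np.array(o["eef_pos"]); print(R.round(3),np.degrees(np.arctan2(p[1],p[0])),np.hypot(*p[:2]))
print("up in tool",(R.T@[0,0,1]).round(3),"out",(R.T@cyl(-152,1,0)).round(3))
```

```text
t 12.53 p [-0.3246 -0.1702  0.41  ] j [-2.665  0.321  0.428  2.149  0.008 -2.179] azx 65.26 z [ 0.407  0.202 -0.891] F [-0.97 -1.27 -3.92] w 0.0390
[[ 0.389  0.826  0.407]
 [ 0.844 -0.497  0.202]
 [ 0.369  0.265 -0.891]] -152.33233964608138 0.36651173258699093
up in tool [ 0.369  0.265 -0.891] out [-0.74  -0.496 -0.454]
```

Call:
play_rows --motion '[{"translation": [-7.5,-5,-18],"roll": 0,"fingers": 1}]'

```text
clock: 12.62
eef_pos: [-0.3467, -0.1778, 0.4092]
tool_rot: [0.837, 0.5, 0.222, 0.017]
ft_force: [-0.8, -1.5, -4.9]
grip_width: 0.0395
```

Call:
play_rows --motion '[{"translation": [-7.5,-5,-18],"roll": 0,"fingers": 1}]'

```text
clock: 12.7
eef_pos: [-0.3663, -0.1917, 0.4084]
tool_rot: [0.839, 0.502, 0.209, 0.018]
ft_force: [-0.3, -0.8, -4.1]
grip_width: 0.0388
```

Call:
play_rows --motion '[{"translation": [-7.5,-5,-18],"roll": 0,"fingers": 1}]'

```text
clock: 12.78
eef_pos: [-0.3846, -0.2025, 0.4083]
tool_rot: [0.841, 0.504, 0.197, 0.017]
ft_force: [0.0, -0.0, -4.7]
grip_width: 0.0389
```

Call:
play_rows --motion '[{"translation": [-7.5,-5,-18],"roll": 0,"fingers": 1}]'

```text
clock: 12.87
eef_pos: [-0.4014, -0.2118, 0.4091]
tool_rot: [0.843, 0.506, 0.184, 0.016]
ft_force: [0.1, 0.7, -5.0]
grip_width: 0.0387
```

Call:
play_rows --motion '[{"translation": [-7.5,-5,-18],"roll": 0,"fingers": 1}]'

```text
clock: 12.95
eef_pos: [-0.417, -0.2203, 0.4108]
tool_rot: [0.845, 0.507, 0.17, 0.015]
ft_force: [0.1, -0.8, -5.6]
grip_width: 0.0391
```

Call:
play_rows --motion '[{"translation": [-7.5,-5,-18],"roll": 0,"fingers": 1}]'

```text
clock: 13.03
eef_pos: [-0.4313, -0.228, 0.4134]
tool_rot: [0.847, 0.509, 0.156, 0.015]
ft_force: [-0.4, 0.0, -4.3]
grip_width: 0.039
```

Run:
```python
from h import *
o,R=state(); p=np.array(o["eef_pos"]); print(R.round(3),np.degrees(np.arctan2(p[1],p[0])),np.hypot(*p[:2]))
```

```text
t 13.03 p [-0.4313 -0.228   0.4134] j [-2.661  0.492  0.756  2.149  0.01  -2.174] azx 63.38 z [ 0.279  0.134 -0.951] F [-0.37  0.   -4.32] w 0.0390
[[ 0.434  0.857  0.279]
 [ 0.866 -0.482  0.134]
 [ 0.25   0.184 -0.951]] -152.14096854198573 0.4878822017504996
```

Call:
play_rows --motion '[{"translation": [-5,-3.4,-19],"roll": 0,"fingers": 1}]'

```text
clock: 13.12
eef_pos: [-0.4405, -0.2326, 0.419]
tool_rot: [0.848, 0.51, 0.142, 0.014]
ft_force: [-0.0, 0.2, -6.4]
grip_width: 0.0391
```

Call:
play_rows --motion '[{"translation": [-5,-3.4,-19],"roll": 0,"fingers": 1}]'

```text
clock: 13.2
eef_pos: [-0.4477, -0.2362, 0.4271]
tool_rot: [0.85, 0.511, 0.127, 0.013]
ft_force: [-0.5, -0.8, -5.8]
grip_width: 0.0395
```

Call:
play_rows --motion '[{"translation": [-5,-3.4,-19],"roll": 0,"fingers": 1}]'

```text
clock: 13.28
eef_pos: [-0.4544, -0.2395, 0.4357]
tool_rot: [0.852, 0.512, 0.112, 0.012]
ft_force: [-0.2, 0.1, -4.5]
grip_width: 0.0392
```

Call:
play_rows --motion '[{"translation": [-5,-3.4,-19],"roll": 0,"fingers": 1}]'

```text
clock: 13.37
eef_pos: [-0.4602, -0.2423, 0.4447]
tool_rot: [0.853, 0.512, 0.096, 0.011]
ft_force: [0.6, 0.5, -4.4]
grip_width: 0.039
```

Call:
play_rows --motion '[{"translation": [-5,-3.4,-19],"roll": 0,"fingers": 1}]'

```text
clock: 13.45
eef_pos: [-0.4652, -0.2447, 0.4543]
tool_rot: [0.854, 0.513, 0.081, 0.01]
ft_force: [-0.1, -0.4, -4.5]
grip_width: 0.0391
```

Call:
play_rows --motion '[{"translation": [-5,-3.4,-19],"roll": 0,"fingers": 1}]'

```text
clock: 13.53
eef_pos: [-0.4693, -0.2466, 0.4644]
tool_rot: [0.855, 0.513, 0.066, 0.009]
ft_force: [-0.5, -0.1, -4.6]
grip_width: 0.0387
```

Call:
play_rows --motion '[{"translation": [-5,-3.4,-19],"roll": 0,"fingers": 1}]'

```text
clock: 13.62
eef_pos: [-0.4727, -0.2482, 0.4752]
tool_rot: [0.856, 0.514, 0.051, 0.008]
ft_force: [-0.5, -0.0, -4.8]
grip_width: 0.0388
```

Call:
play_rows --motion '[{"translation": [-5,-3.4,-19],"roll": 0,"fingers": 1}]'

```text
clock: 13.7
eef_pos: [-0.4752, -0.2494, 0.4865]
tool_rot: [0.857, 0.514, 0.035, 0.008]
ft_force: [0.3, 0.0, -5.2]
grip_width: 0.0393
```

Run:
```python
from h import *
o,R=state(); p=np.array(o["eef_pos"]); print(R.round(3),np.degrees(np.arctan2(p[1],p[0])),np.hypot(*p[:2]))
```

```text
t 13.70 p [-0.4752 -0.2494  0.4865] j [-2.664  0.477  0.985  2.15   0.011 -2.175] azx 62.00 z [ 0.068  0.023 -0.997] F [ 0.31  0.01 -5.24] w 0.0393
[[ 0.469  0.881  0.068]
 [ 0.882 -0.471  0.023]
 [ 0.053  0.049 -0.997]] -152.31072942434974 0.5366765165815376
```

Call:
play_rows --motion '[{"translation": [-5,-3.4,-19],"roll": 0,"fingers": 1}]'

```text
clock: 13.78
eef_pos: [-0.477, -0.2501, 0.4983]
tool_rot: [0.857, 0.514, 0.02, 0.007]
ft_force: [0.6, 0.1, -5.3]
grip_width: 0.0391
```

Call:
play_rows --motion '[{"translation": [-5,-3,-19],"roll": 0,"fingers": 1}]'

```text
clock: 13.87
eef_pos: [-0.4773, -0.2508, 0.5106]
tool_rot: [0.858, 0.514, 0.004, 0.006]
ft_force: [0.2, -0.5, -4.9]
grip_width: 0.0392
```

Run:
```python
from h import *
o,R=state(); print(R.round(4))
rows([cyl(-135,.44,.45),cyl(-105,.38,.42),cyl(-75,.38,.4),cyl(-50,.42,.35),[.5504,-.2292,.16]],step=4.1)
```

```text
t 13.87 p [-0.4773 -0.2508  0.5106] j [-2.664  0.457  1.027  2.15   0.011 -2.173] azx 61.90 z [ 0.013 -0.006 -1.   ] F [ 0.21 -0.48 -4.89] w 0.0392
[[ 0.471   0.882   0.0132]
 [ 0.8821 -0.471  -0.0057]
 [ 0.0012  0.0143 -0.9999]]
t 13.87 p [-0.4773 -0.2508  0.5106] j [-2.664  0.457  1.027  2.15   0.011 -2.173] azx 61.90 z [ 0.013 -0.006 -1.   ] F [ 0.21 -0.48 -4.89] w 0.0392
[0.5, 3.5, 1.3] 0.0
[1.0, 7.0, 2.5] 0.0
[1.5, 10.4, 3.8] 0.0
[2.0, 13.9, 5.0] 0.0
[2.5, 17.4, 6.3] 0.0
[3.3, 21.0, 6.9] 0.0
[4.2, 24.5, 7.4] 0.0
[5.0, 28.1, 8.0] 0.0
[5.9, 31.7, 8.5] 0.0
[6.7, 35.2, 9.1] 0.0
[7.6, 38.8, 9.6] 0.0
[9.4, 42.2, 10.1] 0.0
[11.3, 45.7, 10.5] 0.0
[13.1, 49.2, 11.0] 0.0
[15.0, 52.6, 11.4] 0.0
[16.8, 56.1, 11.9] 0.0
[19.3, 58.7, 12.9] 0.0
[21.7, 61.3, 14.0] 0.0
[24.1, 63.9, 15.0] 0.0
[26.5, 66.4, 16.0] 0.0
--
[2.4, 2.6, 1.0] 0.0
[4.8, 4.8, 3.2] 0.0
[7.2, 7.1, 5.3] 0.0
[9.5, 9.3, 7.5] 0.0
[11.9, 11.5, 9.6] 0.0
[14.3, 13.8, 11.8] 0.0
[16.6, 16.0, 13.9] 0.0
[19.0, 18.2, 16.1] 0.0
[21.4, 20.5, 18.2] 0.0
[23.8, 22.7, 20.4] 0.0
[23.8, 22.7, 20.4] 0.0
```

Call:
play_rows --motion '[{"translation": [0.5,3.5,1.3],"roll": 0,"fingers": 1},{"translation": [1,7,2.5],"roll": 0,"fingers": 1},{"translation": [1.5,10.4,3.8],"roll": 0,"fingers": 1},{"translation": [2,13.9,5],"roll": 0,"fingers": 1},{"translation": [2.5,17.4,6.3],"roll": 0,"fingers": 1},{"translation": [3.3,21,6.9],"roll": 0,"fingers": 1},{"translation": [4.2,24.5,7.4],"roll": 0,"fingers": 1},{"translation": [5,28.1,8],"roll": 0,"fingers": 1},{"translation": [5.9,31.7,8.5],"roll": 0,"fingers": 1},{"translation": [6.7,35.2,9.1],"roll": 0,"fingers": 1},{"translation": [7.6,38.8,9.6],"roll": 0,"fingers": 1},{"translation": [9.4,42.2,10.1],"roll": 0,"fingers": 1},{"translation": [11.3,45.7,10.5],"roll": 0,"fingers": 1},{"translation": [13.1,49.2,11],"roll": 0,"fingers": 1},{"translation": [15,52.6,11.4],"roll": 0,"fingers": 1},{"translation": [16.8,56.1,11.9],"roll": 0,"fingers": 1},{"translation": [19.3,58.7,12.9],"roll": 0,"fingers": 1},{"translation": [21.7,61.3,14],"roll": 0,"fingers": 1},{"translation": [24.1,63.9,15],"roll": 0,"fingers": 1},{"translation": [26.5,66.4,16],"roll": 0,"fingers": 1}]'

```text
clock: 15.53
eef_pos: [0.2372, -0.3293, 0.3613]
tool_rot: [0.857, 0.515, 0.005, 0.007]
ft_force: [0.2, -1.9, -4.8]
grip_width: 0.0395
```

Call:
play_rows --motion '[{"translation": [2.4,2.6,1],"roll": 0,"fingers": 1},{"translation": [4.8,4.8,3.2],"roll": 0,"fingers": 1},{"translation": [7.2,7.1,5.3],"roll": 0,"fingers": 1},{"translation": [9.5,9.3,7.5],"roll": 0,"fingers": 1},{"translation": [11.9,11.5,9.6],"roll": 0,"fingers": 1},{"translation": [14.3,13.8,11.8],"roll": 0,"fingers": 1},{"translation": [16.6,16,13.9],"roll": 0,"fingers": 1},{"translation": [19,18.2,16.1],"roll": 0,"fingers": 1},{"translation": [21.4,20.5,18.2],"roll": 0,"fingers": 1},{"translation": [23,21.9,19.6],"roll": 0,"fingers": 1},{"translation": [23.8,22.7,20.4],"roll": 0,"fingers": 1},{"translation": [23.8,22.7,20.4],"roll": 0,"fingers": 1}]'

```text
clock: 16.53
eef_pos: [0.552, -0.2267, 0.159]
tool_rot: [0.857, 0.516, 0.005, 0.005]
ft_force: [-0.7, -0.8, -4.5]
grip_width: 0.0391
```

Run:
```python
from h import *
plan([.5504,-.2292,.082],61.8); d=snap("wrist","w3"); snap("side","s3")
im=cv2.resize(d["pixels"],(480,360)); s=pickle.load(open("s3.pkl","rb"))["pixels"][110:260,300:500]; s=cv2.resize(s,(320,240),interpolation=2)
o=np.zeros((360,800,3),np.uint8);o[:,:480]=im;o[:240,480:]=s;cv2.imwrite("pics/c3.png",o[:,:,::-1])
```

```text
t 16.53 p [ 0.552  -0.2267  0.159 ] j [-0.391  0.469  0.107  1.196  0.002  0.097] azx 62.08 z [ 0.013 -0.003 -1.   ] F [-0.7  -0.77 -4.5 ] w 0.0391
shift cm [-0.32 -0.12  7.69] roll 0.3
```

View pics/c3.png

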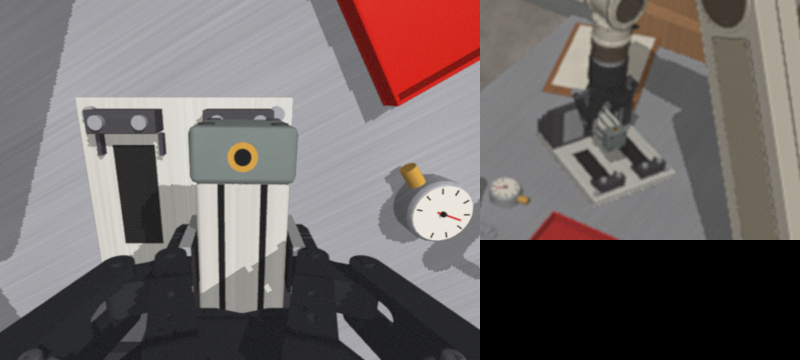

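Run:
```python
from h import *
d=pickle.load(open("w3.pkl","rb")); V=cv2.cvtColor(d["pixels"],cv2.COLOR_RGB2HSV)[...,2]
for r in (150,155,158):
    x=np.where(V[r]<110)[0]; g=np.split(x,np.where(np.diff(x)>3)[0]+1); print(r,[(int(a[0]),int(a[-1])) for a in g if len(a)>8])
X=np.array([.881,-.472,0]);Y=np.array([.472,.881,0]);O=np.array([.5788,-.3011,0])
for px,z in(([111,150],.046),([217,150],.046),([270,150],.046),([375,150],.046),([252,170],.0),([398,170],0)):
    q=cast(d,[px],z)[0]-O; print(px,"fx,fy",(q@X).round(4),(q@Y).round(4))
p=d["obs"]["eef_pos"]-O; print("tcp fx fy",p@X,p@Y)
for px in([258,200],[390,200]):   # rear cap top edges approx
    q=cast(d,[px],.159+.02)[0]-O; print("cap",(q@X).round(4),(q@Y).round(4))
```

```text
150 [(111, 215), (271, 364)]
155 [(136, 176), (193, 216), (270, 281), (296, 340), (354, 364)]
158 [(138, 174), (196, 216), (271, 293), (298, 337), (355, 371)]
[111, 150] fx,fy -0.1155 -0.0788
[217, 150] fx,fy -0.1156 -0.0127
[270, 150] fx,fy -0.1157 0.0204
[375, 150] fx,fy -0.1159 0.086
[252, 170] fx,fy -0.0982 0.0002
[398, 170] fx,fy -0.0985 0.1106
tcp fx fy -0.05925098628722513 0.0515312144339144
cap -0.1096 0.0339
cap -0.1097 0.0722
```

Call:
play_rows --motion '[{"translation": [0,0,4],"roll": 0,"fingers": 1},{"translation": [0,0,7.5],"roll": 0,"fingers": 1},{"translation": [0,0.6,7.5],"roll": 0,"fingers": 1},{"translation": [0,1,7.5],"roll": 0,"fingers": 1},{"translation": [0,1,7.5],"roll": 0,"fingers": 1}]'

```text
clock: 17.05
eef_pos: [0.5618, -0.2348, 0.0889]
tool_rot: [0.858, 0.514, 0.006, 0.007]
ft_force: [-4.6, 1.3, -7.2]
grip_width: 0.0394
```

Call:
play_rows --motion '[{"translation": [0,0.3,0],"roll": 0,"fingers": 1},{"translation": [0,0.5,0],"roll": 0,"fingers": 1},{"translation": [0,0.5,0],"roll": 0,"fingers": 1}]'

```text
clock: 17.3
eef_pos: [0.5642, -0.2361, 0.0888]
tool_rot: [0.858, 0.514, 0.004, 0.005]
ft_force: [-6.9, 2.4, -5.2]
grip_width: 0.039
```

Call:
play_rows --motion '[{"translation": [0,0.3,0],"roll": 0,"fingers": 1},{"translation": [0,0.5,0],"roll": 0,"fingers": 1},{"translation": [0,0.5,0],"roll": 0,"fingers": 1}]'

```text
clock: 17.55
eef_pos: [0.5674, -0.2379, 0.0888]
tool_rot: [0.858, 0.514, 0.004, 0.004]
ft_force: [-9.8, 4.1, -2.1]
grip_width: 0.0389
```

```bash
cat >> h.py <<'E'
X=np.array([.881,-.472,0]);Y=np.array([.472,.881,0]);O=np.array([.580,-.2985,0])
def fx():
    o,R=state(); q=o["eef_pos"]-O; print("fixture mm",(q@X*1e3).round(1),(q@Y*1e3).round(1),(q[2]*1e3).round(1),"Fx %.1f Fy %.1f Fz %.1f"%(o["ft_force"]@X,o["ft_force"]@Y,o["ft_force"][2]))
E
python3 - <<'E'
from h import *
fx()
E
```

```text
t 17.55 p [ 0.5674 -0.2379  0.0888] j [-3.970e-01  5.610e-01  6.600e-02  1.065e+00  1.000e-03  9.400e-02] azx 61.85 z [ 0.011 -0.004 -1.   ] F [-9.84  4.08 -2.14] w 0.0389
fixture mm -39.7 47.4 88.8 Fx -10.6 Fy -1.1 Fz -2.1
```

Contact slope is about 0.92 N/mm with 5 N at first touch, so this cylinder is **sound**. I'll press further and lower it in place.

Call:
play_rows --motion '[{"translation": [0,0.4,0],"roll": 0,"fingers": 1},{"translation": [0,0.7,0],"roll": 0,"fingers": 1},{"translation": [0,0.7,1],"roll": 0,"fingers": 1},{"translation": [0,0.7,2],"roll": 0,"fingers": 1},{"translation": [0,0.7,3],"roll": 0,"fingers": 1},{"translation": [0,0.7,3.6],"roll": 0,"fingers": 1},{"translation": [0,0.7,3.6],"roll": 0,"fingers": 1}]'

```text
clock: 18.13
eef_pos: [0.5723, -0.2396, 0.0521]
tool_rot: [0.858, 0.514, 0.003, 0.002]
ft_force: [-13.2, 7.5, 2.4]
grip_width: 0.039
```

Run:
```python
from h import *
fx(); d=snap("wrist","w4")
```

```text
t 18.13 p [ 0.5723 -0.2396  0.0521] j [-0.398  0.61   0.047  1.001  0.002  0.093] azx 61.91 z [ 0.007 -0.001 -1.   ] F [-13.21   7.53   2.42] w 0.0390
fixture mm -34.5 48.2 52.1 Fx -15.2 Fy 0.4 Fz 2.4
```

Call:
play_rows --motion '[{"translation": [0,0,0.3],"roll": 0,"fingers": 1},{"translation": [0,0,0.4],"roll": 0,"fingers": 1},{"translation": [0,0,0.4],"roll": 0,"fingers": 1}]'

```text
clock: 18.43
eef_pos: [0.5732, -0.24, 0.0495]
tool_rot: [0.858, 0.514, 0.004, 0.003]
ft_force: [-14.7, 8.0, 5.6]
grip_width: 0.0394
```

Call:
play_rows --motion '[{"translation": [0,0,0.3],"roll": 0,"fingers": 1},{"translation": [0,0,0.3],"roll": 0,"fingers": 1}]'

```text
clock: 18.6
eef_pos: [0.5736, -0.2402, 0.0468]
tool_rot: [0.858, 0.514, 0.004, 0.003]
ft_force: [-13.6, 7.5, 3.8]
grip_width: 0.039
```

Run:
```python
from h import *
fx()
```

```text
t 18.60 p [ 0.5736 -0.2402  0.0468] j [-0.398  0.616  0.042  0.987  0.002  0.093] azx 61.91 z [ 0.01  -0.002 -1.   ] F [-13.59   7.49   3.78] w 0.0390
fixture mm -33.2 48.3 46.8 Fx -15.5 Fy 0.2 Fz 3.8
```

Call:
play_rows --motion '[{"translation": [0,0,0.2],"roll": 0,"fingers": 1},{"translation": [0,0,0.2],"roll": 0,"fingers": 1}]'

```text
clock: 18.77
eef_pos: [0.5738, -0.2403, 0.0462]
tool_rot: [0.857, 0.514, 0.004, 0.004]
ft_force: [-15.0, 8.5, 11.5]
grip_width: 0.0392
```

Call:
play_rows --motion '[{"translation": [0,0,0.2],"roll": 0,"fingers": 1},{"translation": [0,0,0.2],"roll": 0,"fingers": 1}]'

```text
clock: 18.93
eef_pos: [0.5742, -0.2404, 0.0457]
tool_rot: [0.858, 0.514, 0.004, 0.004]
ft_force: [-16.1, 8.6, 18.2]
grip_width: 0.0391
```

Run:
```python
from h import *
fx()
```

```text
t 18.93 p [ 0.5742 -0.2404  0.0457] j [-0.398  0.616  0.04   0.982  0.002  0.093] azx 61.89 z [ 0.012 -0.003 -1.   ] F [-16.09   8.56  18.21] w 0.0391
fixture mm -32.5 48.4 45.7 Fx -18.2 Fy -0.1 Fz 18.2
```

Call:
play_rows --motion '[{"translation": [0,-0.2,-0.2],"roll": 0,"fingers": 1},{"translation": [0,-0.4,-0.2],"roll": 0,"fingers": 1},{"translation": [0,-0.4,-0.2],"roll": 0,"fingers": 1}]'

```text
clock: 19.18
eef_pos: [0.5716, -0.2392, 0.0458]
tool_rot: [0.858, 0.514, 0.005, 0.005]
ft_force: [-10.4, 4.7, 5.3]
grip_width: 0.039
```

Run:
```python
from h import *
fx()
```

```text
t 19.18 p [ 0.5716 -0.2392  0.0458] j [-0.397  0.61   0.029  0.975  0.002  0.094] azx 61.88 z [ 0.014 -0.004 -1.   ] F [-10.43   4.69   5.29] w 0.0390
fixture mm -35.4 48.3 45.8 Fx -11.4 Fy -0.8 Fz 5.3
```

Call:
play_rows --motion '[{"translation": [0,-0.2,0],"roll": 0,"fingers": 1},{"translation": [0,-0.25,0],"roll": 0,"fingers": 1},{"translation": [0,-0.25,0],"roll": 0,"fingers": 0},{"translation": [0,-0.25,0],"roll": 0,"fingers": -0.4},{"translation": [0,-0.25,0],"roll": 0,"fingers": -0.4},{"translation": [0,-0.25,-3],"roll": 0,"fingers": -0.5},{"translation": [0,-0.25,-7],"roll": 0,"fingers": -0.5},{"translation": [0,-0.25,-11],"roll": 0,"fingers": -0.5},{"translation": [0,-0.25,-15],"roll": 0,"fingers": -0.5}]'

```text
clock: 19.93
eef_pos: [0.5697, -0.2384, 0.195]
tool_rot: [0.858, 0.514, 0.006, 0.007]
ft_force: [0.9, -0.5, -1.1]
grip_width: 0.0639
```

Run:
```python
from h import *
o,R=state(); snap("wrist","w5"); d=snap("top","t5")
im=pickle.load(open("w5.pkl","rb"))["pixels"]
o=np.zeros((360,840,3),np.uint8);o[:,:480]=cv2.resize(im,(480,360));o[:,480:]=cv2.resize(d["pixels"][140:290,420:570],(360,360),interpolation=2)
cv2.imwrite("pics/c5.png",cv2.resize(o,(800,343))[:,:,::-1])
rows([cyl(-20,.4,.4),cyl(28.2,.30,.5),cyl(28.2,.30,.56)],roll=-56.4,step=4.1,extra=1)
```

```text
t 19.93 p [ 0.5697 -0.2384  0.195 ] j [-3.970e-01  4.830e-01  2.270e-01  1.295e+00  1.000e-03  9.300e-02] azx 61.90 z [ 0.019 -0.006 -1.   ] F [ 0.87 -0.54 -1.14] w 0.0639
t 20.03 p [ 0.5743 -0.2404  0.2026] j [-3.970e-01  4.770e-01  2.360e-01  1.293e+00  1.000e-03  9.300e-02] azx 61.91 z [ 0.034 -0.013 -0.999] F [ 0.24 -0.12  0.6 ] w 0.0639
[-0.0, -2.7, -2.6] -7.0
[-0.0, -5.4, -5.1] -14.0
[-0.0, -8.1, -7.7] -21.0
[-0.1, -10.8, -10.3] -28.0
[-0.1, -13.5, -12.8] -35.0
[-0.1, -16.2, -15.4] -42.0
[-0.1, -18.9, -18.0] -49.0
[-0.1, -21.7, -20.5] -56.0
[2.3, -24.5, -21.9] -56.4
[4.7, -27.3, -23.2] -56.4
[7.2, -30.1, -24.6] -56.4
[9.6, -32.9, -25.9] -56.4
[12.0, -35.8, -27.2] -56.4
[14.4, -38.6, -28.6] -56.4
[16.8, -41.4, -29.9] -56.4
[19.3, -44.2, -31.3] -56.4
[19.3, -44.1, -34.3] -56.4
[19.3, -44.0, -37.3] -56.4
[19.3, -44.0, -37.3] -56.4
```

View pics/c5.png

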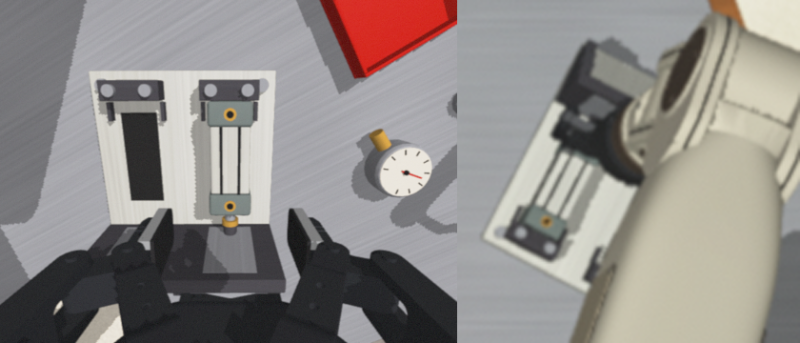

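Seated: the rear cap at (230,113) sits against the stop between its cheeks, the nose at (230,222) is on the plate, and the body is straight. On to the second cylinder.

Call:
play_rows --motion '[{"translation": [0,-2.7,-2.6],"roll": -7,"fingers": -0.5},{"translation": [0,-5.4,-5.1],"roll": -14,"fingers": -0.5},{"translation": [0,-8.1,-7.7],"roll": -21,"fingers": -0.5},{"translation": [0,-10.8,-10.3],"roll": -28,"fingers": -0.5},{"translation": [0,-13.5,-12.8],"roll": -35,"fingers": -0.5},{"translation": [0,-16.2,-15.4],"roll": -42,"fingers": -0.5},{"translation": [0,-18.9,-18],"roll": -49,"fingers": -0.5},{"translation": [0,-21.7,-20.5],"roll": -56,"fingers": -0.5},{"translation": [2.3,-24.5,-21.9],"roll": -56.4,"fingers": -0.5},{"translation": [4.7,-27.3,-23.2],"roll": -56.4,"fingers": -0.5},{"translation": [7.2,-30.1,-24.6],"roll": -56.4,"fingers": -0.5},{"translation": [9.6,-32.9,-25.9],"roll": -56.4,"fingers": -0.5},{"translation": [12,-35.8,-27.2],"roll": -56.4,"fingers": -0.5},{"translation": [14.4,-38.6,-28.6],"roll": -56.4,"fingers": -0.5},{"translation": [16.8,-41.4,-29.9],"roll": -56.4,"fingers": -0.5},{"translation": [19.3,-44.2,-31.3],"roll": -56.4,"fingers": -0.5},{"translation": [19.3,-44.1,-34.3],"roll": -56.4,"fingers": -0.5},{"translation": [19.3,-44,-37.3],"roll": -56.4,"fingers": -0.5}]'

```text
clock: 21.53
eef_pos: [0.2641, 0.1435, 0.5598]
tool_rot: [0.509, 0.861, 0.003, 0.008]
ft_force: [0.8, 0.3, 1.4]
grip_width: 0.064
```

Call:
play_rows --motion '[{"translation": [0,2,-20],"roll": 0,"fingers": -0.5}]'

```text
clock: 21.62
eef_pos: [0.2704, 0.1455, 0.5777]
tool_rot: [0.511, 0.86, 0.016, 0.016]
ft_force: [-0.9, -1.0, -0.4]
grip_width: 0.064
```

Call:
play_rows --motion '[{"translation": [0,3,-20],"roll": 0,"fingers": -0.5}]'

```text
clock: 21.7
eef_pos: [0.2767, 0.1482, 0.5869]
tool_rot: [0.511, 0.859, 0.028, 0.023]
ft_force: [0.4, 0.5, 0.0]
grip_width: 0.0645
```

Run:
```python
from h import *
o,R=state()
```

```text
t 21.70 p [0.2767 0.1482 0.5869] j [ 0.503 -0.043  0.607  2.148 -0.012  0.005] azx 118.43 z [ 0.069  0.025 -0.997] F [0.37 0.46 0.02] w 0.0645
```

Call:
play_rows --motion '[{"translation": [0,3,-20],"roll": 0,"fingers": -0.5}]'

```text
clock: 21.78
eef_pos: [0.2806, 0.15, 0.5958]
tool_rot: [0.511, 0.858, 0.04, 0.03]
ft_force: [-0.2, 0.8, 0.1]
grip_width: 0.0639
```

Call:
play_rows --motion '[{"translation": [0,4,-20],"roll": 0,"fingers": -0.5}]'

```text
clock: 21.87
eef_pos: [0.2852, 0.1524, 0.6057]
tool_rot: [0.511, 0.857, 0.052, 0.037]
ft_force: [1.0, 1.0, -0.0]
grip_width: 0.0639
```

Call:
play_rows --motion '[{"translation": [0,4,-20],"roll": 0,"fingers": -0.5}]'

```text
clock: 21.95
eef_pos: [0.2892, 0.1545, 0.6157]
tool_rot: [0.511, 0.856, 0.064, 0.045]
ft_force: [-0.3, -0.9, 0.2]
grip_width: 0.0641
```

Call:
play_rows --motion '[{"translation": [0,5,-20],"roll": 0,"fingers": -0.5}]'

```text
clock: 22.03
eef_pos: [0.2933, 0.1568, 0.6262]
tool_rot: [0.51, 0.855, 0.077, 0.052]
ft_force: [0.5, -0.9, 0.6]
grip_width: 0.0639
```

Call:
play_rows --motion '[{"translation": [0,6,-20],"roll": 0,"fingers": -0.5}]'

```text
clock: 22.12
eef_pos: [0.2981, 0.1594, 0.6369]
tool_rot: [0.509, 0.854, 0.09, 0.06]
ft_force: [-0.4, 0.5, 0.0]
grip_width: 0.0643
```

Call:
play_rows --motion '[{"translation": [0,6,-20],"roll": 0,"fingers": -0.5}]'

```text
clock: 22.2
eef_pos: [0.302, 0.1615, 0.6474]
tool_rot: [0.508, 0.852, 0.103, 0.067]
ft_force: [0.2, -0.7, -0.1]
grip_width: 0.0639
```

Call:
play_rows --motion '[{"translation": [0,7,-20],"roll": 0,"fingers": -0.5}]'

```text
clock: 22.28
eef_pos: [0.306, 0.1637, 0.6584]
tool_rot: [0.507, 0.851, 0.116, 0.075]
ft_force: [0.6, -0.0, 0.1]
grip_width: 0.0643
```

Call:
play_rows --motion '[{"translation": [0,8,-20],"roll": 0,"fingers": -0.5}]'

```text
clock: 22.37
eef_pos: [0.3104, 0.1662, 0.6694]
tool_rot: [0.506, 0.849, 0.129, 0.083]
ft_force: [0.5, -0.4, 0.5]
grip_width: 0.0638
```

Call:
play_rows --motion '[{"translation": [0,8,-20],"roll": 0,"fingers": -0.5}]'

```text
clock: 22.45
eef_pos: [0.3138, 0.1681, 0.6803]
tool_rot: [0.505, 0.847, 0.142, 0.09]
ft_force: [-0.4, -0.2, -1.0]
grip_width: 0.0639
```

Call:
play_rows --motion '[{"translation": [0,9,-20],"roll": 0,"fingers": -0.5}]'

```text
clock: 22.53
eef_pos: [0.3172, 0.17, 0.6914]
tool_rot: [0.503, 0.845, 0.155, 0.098]
ft_force: [1.5, 0.0, 0.3]
grip_width: 0.0638
```

Call:
play_rows --motion '[{"translation": [0,9,-20],"roll": 0,"fingers": -0.5}]'

```text
clock: 22.62
eef_pos: [0.3196, 0.1714, 0.7025]
tool_rot: [0.502, 0.842, 0.168, 0.106]
ft_force: [1.2, 0.2, 0.4]
grip_width: 0.0639
```

Call:
play_rows --motion '[{"translation": [0,10,-20],"roll": 0,"fingers": -0.5}]'

```text
clock: 22.7
eef_pos: [0.322, 0.1728, 0.7138]
tool_rot: [0.5, 0.839, 0.181, 0.113]
ft_force: [-0.8, 0.0, 0.2]
grip_width: 0.0641
```

Run:
```python
from h import *
o,R=state(); print(R.round(3),np.degrees(np.arcsin(np.hypot(*R[:2,2])))); 
n=np.array([-.413,-.222,.883]); C=np.array([.556,.2885,.0815]); C1=C+n*.003
rows([C+n*.14,C+n*.045],step=4.1,extra=2)
```

```text
t 22.70 p [0.322  0.1728 0.7138] j [ 5.020e-01  1.000e-03  1.008e+00  2.149e+00 -1.200e-02  3.000e-03] azx 118.32 z [ 0.371  0.19  -0.909] F [-0.78  0.04  0.25] w 0.0641
[[-0.474  0.798  0.371]
 [ 0.88   0.435  0.19 ]
 [-0.01   0.416 -0.909]] 24.619220951128206
t 22.70 p [0.322  0.1728 0.7138] j [ 5.020e-01  1.000e-03  1.008e+00  2.149e+00 -1.200e-02  3.000e-03] azx 118.32 z [ 0.371  0.19  -0.909] F [-0.78  0.04  0.25] w 0.0641
[-0.0, -0.2, 3.9] 0.0
[-0.1, -0.5, 7.8] 0.0
[-0.1, -0.7, 11.7] 0.0
[-0.1, -1.0, 15.5] 0.0
[-0.1, -1.2, 19.4] 0.0
[-0.2, -1.5, 23.3] 0.0
[-0.2, -1.7, 27.2] 0.0
[-0.2, -2.0, 31.1] 0.0
[-0.3, -2.2, 35.0] 0.0
[-0.3, -2.5, 38.8] 0.0
[-0.3, -2.7, 42.7] 0.0
[-0.4, -2.9, 46.6] 0.0
[-0.4, -3.2, 50.5] 0.0
[-0.4, -3.4, 54.4] 0.0
[-0.4, -3.3, 57.5] 0.0
[-0.4, -3.1, 60.7] 0.0
[-0.3, -2.9, 63.9] 0.0
[-0.3, -2.9, 63.9] 0.0
[-0.3, -2.9, 63.9] 0.0
```

Call:
play_rows --motion '[{"translation": [0,10,-20],"roll": 0,"fingers": -0.5}]'

```text
clock: 22.78
eef_pos: [0.3236, 0.1737, 0.7249]
tool_rot: [0.498, 0.837, 0.193, 0.121]
ft_force: [0.8, 0.2, 0.1]
grip_width: 0.064
```

Call:
play_rows --motion '[{"translation": [0,10,-20],"roll": 0,"fingers": -0.5}]'

```text
clock: 22.87
eef_pos: [0.3238, 0.1739, 0.7361]
tool_rot: [0.496, 0.833, 0.206, 0.128]
ft_force: [1.3, 0.8, -0.7]
grip_width: 0.0639
```

Run:
```python
from h import *
n=np.array([-.413,-.222,.883]); C=np.array([.556,.2885,.0815])
rows([C+n*.14,C+n*.045],step=4.1,extra=2)
```

```text
t 22.87 p [0.3238 0.1739 0.7361] j [ 0.502  0.004  1.072  2.149 -0.012  0.003] azx 118.32 z [ 0.419  0.216 -0.882] F [ 1.33  0.8  -0.67] w 0.0639
[-0.0, -0.6, 4.0] 0.0
[-0.1, -1.1, 8.0] 0.0
[-0.1, -1.7, 12.0] 0.0
[-0.1, -2.3, 16.0] 0.0
[-0.2, -2.9, 20.0] 0.0
[-0.2, -3.4, 24.0] 0.0
[-0.2, -4.0, 28.0] 0.0
[-0.2, -4.6, 32.0] 0.0
[-0.3, -5.1, 36.0] 0.0
[-0.3, -5.7, 40.0] 0.0
[-0.3, -6.3, 44.0] 0.0
[-0.4, -6.9, 47.9] 0.0
[-0.4, -7.4, 51.9] 0.0
[-0.4, -8.0, 55.9] 0.0
[-0.4, -8.0, 59.1] 0.0
[-0.4, -8.0, 62.3] 0.0
[-0.3, -8.0, 65.4] 0.0
[-0.3, -8.0, 65.4] 0.0
[-0.3, -8.0, 65.4] 0.0
```

Call:
play_rows --motion '[{"translation": [0,-0.6,4],"roll": 0,"fingers": -0.5},{"translation": [-0.1,-1.1,8],"roll": 0,"fingers": -0.5},{"translation": [-0.1,-1.7,12],"roll": 0,"fingers": -0.5},{"translation": [-0.1,-2.3,16],"roll": 0,"fingers": -0.5},{"translation": [-0.2,-2.9,20],"roll": 0,"fingers": -0.5},{"translation": [-0.2,-3.4,24],"roll": 0,"fingers": -0.5},{"translation": [-0.2,-4,28],"roll": 0,"fingers": -0.5},{"translation": [-0.2,-4.6,32],"roll": 0,"fingers": -0.5},{"translation": [-0.3,-5.1,36],"roll": 0,"fingers": -0.5},{"translation": [-0.3,-5.7,40],"roll": 0,"fingers": -0.5},{"translation": [-0.3,-6.3,44],"roll": 0,"fingers": -0.5},{"translation": [-0.4,-6.9,48],"roll": 0,"fingers": -0.5},{"translation": [-0.4,-7.4,52],"roll": 0,"fingers": -0.5},{"translation": [-0.4,-8,56],"roll": 0,"fingers": -0.5},{"translation": [-0.4,-8,59],"roll": 0,"fingers": -0.5},{"translation": [-0.4,-8,62],"roll": 0,"fingers": -0.5},{"translation": [-0.3,-8,64],"roll": 0,"fingers": -0.5},{"translation": [-0.3,-8,65.4],"roll": 0,"fingers": -0.5},{"translation": [-0.3,-8,65.4],"roll": 0,"fingers": -0.5}]'

```text
clock: 24.45
eef_pos: [0.5347, 0.2776, 0.1162]
tool_rot: [0.497, 0.834, 0.203, 0.126]
ft_force: [-0.1, -0.3, 0.4]
grip_width: 0.0636
```

Run:
```python
from h import *
n=np.array([-.413,-.222,.883]); C=np.array([.556,.2885,.0815])
plan(C+n*.003)
```

```text
t 24.45 p [0.5347 0.2776 0.1162] j [ 0.48   0.255 -0.477  0.356 -0.001 -0.018] azx 118.33 z [ 0.412  0.213 -0.886] F [-0.11 -0.3   0.43] w 0.0636
shift cm [-0.02  0.51  3.89]
```

Call:
play_rows --motion '[{"translation": [0,0.4,1.5],"roll": 0,"fingers": -0.5},{"translation": [0,0.5,3],"roll": 0,"fingers": -0.5},{"translation": [0,0.5,3.6],"roll": 0,"fingers": -0.5},{"translation": [0,0.5,3.6],"roll": 0,"fingers": 1},{"translation": [0,0.5,3.6],"roll": 0,"fingers": 1},{"translation": [0,0.5,3.6],"roll": 0,"fingers": 1},{"translation": [0,0.5,3.6],"roll": 0,"fingers": 1},{"translation": [0,0.5,3.6],"roll": 0,"fingers": 1}]'

```text
clock: 25.12
eef_pos: [0.5534, 0.2871, 0.0902]
tool_rot: [0.497, 0.834, 0.204, 0.128]
ft_force: [-3.8, -3.4, 6.3]
grip_width: 0.0392
```

Run:
```python
from h import *
o,R=state(); p=np.array(o["eef_pos"]);C=np.array([.556,.2885,.0815]); print((R.T@(p-C)*1e3).round(1))
up=p-R[:,2]*.15+R[:,1]*.002
rows([p-R[:,2]*.02,p-R[:,2]*.05,up,cyl(0,.40,.40)]+[cyl(a,.35,.41) for a in(-30,-60,-90,-120)]+[cyl(-152,.34,.41)],step=4.1,roll=56.4,extra=0)
```

```text
t 25.12 p [0.5534 0.2871 0.0902] j [ 0.479  0.328 -0.46   0.296 -0.002 -0.017] azx 118.30 z [ 0.416  0.214 -0.884] F [-3.8  -3.4   6.31] w 0.0392
[-0.1  1.4 -9.1]
t 25.12 p [0.5534 0.2871 0.0902] j [ 0.479  0.328 -0.46   0.296 -0.002 -0.017] azx 118.30 z [ 0.416  0.214 -0.884] F [-3.8  -3.4   6.31] w 0.0392
[-0.0, 0.0, -2.0] 7.0
[-0.0, 0.0, -5.0] 14.0
[-0.0, 0.1, -8.3] 21.0
[-0.0, 0.1, -11.7] 28.0
[-0.0, 0.2, -15.0] 35.0
[-2.3, -1.0, -18.1] 42.0
[-4.6, -2.2, -21.2] 49.0
[-6.9, -3.5, -24.3] 56.0
[-9.2, -4.7, -27.5] 56.4
[-11.4, -5.9, -30.6] 56.4
[-13.7, -7.1, -33.7] 56.4
[-16.0, -8.3, -36.8] 56.4
[-18.3, -9.6, -39.9] 56.4
[-20.5, -12.5, -41.6] 56.4
[-22.6, -15.4, -43.4] 56.4
[-24.8, -18.2, -45.1] 56.4
[-27.0, -21.1, -46.8] 56.4
[-29.1, -24.0, -48.6] 56.4
[-30.2, -27.1, -50.2] 56.4
[-31.2, -30.2, -51.8] 56.4
--
[-3.1, -0.8, -1.6] 0.0
[-6.3, -1.7, -3.2] 0.0
[-9.4, -2.5, -4.8] 0.0
[-11.5, -4.9, -6.5] 0.0
[-13.7, -7.3, -8.2] 0.0
[-15.8, -9.8, -9.8] 0.0
[-17.9, -12.2, -11.5] 0.0
[-20.1, -14.6, -13.1] 0.0
[-20.6, -17.9, -14.4] 0.0
[-21.2, -21.3, -15.6] 0.0
[-21.7, -24.6, -16.9] 0.0
[-22.3, -28.0, -18.1] 0.0
[-22.8, -31.4, -19.4] 0.0
[-21.4, -34.8, -19.8] 0.0
[-20.0, -38.3, -20.2] 0.0
[-18.5, -41.8, -20.7] 0.0
[-17.1, -45.3, -21.1] 0.0
[-15.6, -48.8, -21.5] 0.0
```

Call:
play_rows --motion '[{"translation": [0,0.1,-1.2],"roll": 0,"fingers": 1},{"translation": [0,0.2,-3.5],"roll": 0,"fingers": 1},{"translation": [0,0.2,-7],"roll": 0,"fingers": 1},{"translation": [0,0.2,-11],"roll": 0,"fingers": 1},{"translation": [0,0.2,-15],"roll": 0,"fingers": 1},{"translation": [-2.3,-1,-18.1],"roll": 7,"fingers": 1},{"translation": [-4.6,-2.2,-21.2],"roll": 14,"fingers": 1},{"translation": [-6.9,-3.5,-24.3],"roll": 21,"fingers": 1},{"translation": [-9.2,-4.7,-27.5],"roll": 28,"fingers": 1},{"translation": [-11.4,-5.9,-30.6],"roll": 35,"fingers": 1},{"translation": [-13.7,-7.1,-33.7],"roll": 42,"fingers": 1},{"translation": [-16,-8.3,-36.8],"roll": 49,"fingers": 1},{"translation": [-18.3,-9.6,-39.9],"roll": 56,"fingers": 1},{"translation": [-20.5,-12.5,-41.6],"roll": 56.4,"fingers": 1},{"translation": [-22.6,-15.4,-43.4],"roll": 56.4,"fingers": 1},{"translation": [-24.8,-18.2,-45.1],"roll": 56.4,"fingers": 1},{"translation": [-27,-21.1,-46.8],"roll": 56.4,"fingers": 1},{"translation": [-29.1,-24,-48.6],"roll": 56.4,"fingers": 1},{"translation": [-30.2,-27.1,-50.2],"roll": 56.4,"fingers": 1},{"translation": [-31.2,-30.2,-51.8],"roll": 56.4,"fingers": 1}]'

```text
clock: 26.78
eef_pos: [0.2502, -0.2273, 0.4087]
tool_rot: [0.832, 0.5, 0.239, 0.016]
ft_force: [1.5, -0.7, -5.2]
grip_width: 0.0387
```

Call:
play_rows --motion '[{"translation": [-3.1,-0.8,-1.6],"roll": 0,"fingers": 1},{"translation": [-6.3,-1.7,-3.2],"roll": 0,"fingers": 1},{"translation": [-9.4,-2.5,-4.8],"roll": 0,"fingers": 1},{"translation": [-11.5,-4.9,-6.5],"roll": 0,"fingers": 1},{"translation": [-13.7,-7.3,-8.2],"roll": 0,"fingers": 1},{"translation": [-15.8,-9.8,-9.8],"roll": 0,"fingers": 1},{"translation": [-17.9,-12.2,-11.5],"roll": 0,"fingers": 1},{"translation": [-20.1,-14.6,-13.1],"roll": 0,"fingers": 1},{"translation": [-20.6,-17.9,-14.4],"roll": 0,"fingers": 1},{"translation": [-21.2,-21.3,-15.6],"roll": 0,"fingers": 1},{"translation": [-21.7,-24.6,-16.9],"roll": 0,"fingers": 1},{"translation": [-22.3,-28,-18.1],"roll": 0,"fingers": 1},{"translation": [-22.8,-31.4,-19.4],"roll": 0,"fingers": 1},{"translation": [-21.4,-34.8,-19.8],"roll": 0,"fingers": 1},{"translation": [-20,-38.3,-20.2],"roll": 0,"fingers": 1},{"translation": [-18.5,-41.8,-20.7],"roll": 0,"fingers": 1},{"translation": [-17.1,-45.3,-21.1],"roll": 0,"fingers": 1},{"translation": [-15.6,-48.8,-21.5],"roll": 0,"fingers": 1}]'

```text
clock: 28.28
eef_pos: [-0.3009, -0.1586, 0.4093]
tool_rot: [0.832, 0.501, 0.239, 0.016]
ft_force: [-2.0, -1.5, -4.3]
grip_width: 0.0389
```

Run:
```python
from h import *
o,R=state(); p=o["eef_pos"]; print(np.degrees(np.arctan2(p[1],p[0])),np.hypot(*p[:2]))
```

```text
t 28.28 p [-0.3009 -0.1586  0.4093] j [-2.659  0.272  0.352  2.135  0.003 -2.173] azx 65.41 z [ 0.413  0.213 -0.885] F [-2.03 -1.48 -4.27] w 0.0389
-152.20411101797964 0.3401248029627938
```

Call:
play_rows --motion '[{"translation": [-6,-4,-19],"roll": 0,"fingers": 1}]'

```text
clock: 28.37
eef_pos: [-0.3223, -0.1656, 0.413]
tool_rot: [0.836, 0.499, 0.23, 0.014]
ft_force: [-0.3, -1.2, -4.0]
grip_width: 0.039
```

Call:
play_rows --motion '[{"translation": [-6,-4,-19],"roll": 0,"fingers": 1}]'

```text
clock: 28.45
eef_pos: [-0.341, -0.1795, 0.4138]
tool_rot: [0.838, 0.501, 0.217, 0.015]
ft_force: [0.1, 0.8, -5.0]
grip_width: 0.0389
```

Call:
play_rows --motion '[{"translation": [-6,-4,-19],"roll": 0,"fingers": 1}]'

```text
clock: 28.53
eef_pos: [-0.3581, -0.1899, 0.4147]
tool_rot: [0.839, 0.503, 0.204, 0.014]
ft_force: [-0.7, -0.5, -4.9]
grip_width: 0.0389
```

Call:
play_rows --motion '[{"translation": [-5,-3.4,-19],"roll": 0,"fingers": 1}]'

```text
clock: 28.62
eef_pos: [-0.3725, -0.198, 0.4173]
tool_rot: [0.841, 0.505, 0.191, 0.013]
ft_force: [-0.6, 0.6, -4.8]
grip_width: 0.0389
```

Call:
play_rows --motion '[{"translation": [-5,-3.4,-19],"roll": 0,"fingers": 1}]'

```text
clock: 28.7
eef_pos: [-0.3854, -0.205, 0.4211]
tool_rot: [0.843, 0.507, 0.177, 0.012]
ft_force: [0.4, 0.5, -3.9]
grip_width: 0.0389
```

Call:
play_rows --motion '[{"translation": [-5,-3.4,-19],"roll": 0,"fingers": 1}]'

```text
clock: 28.78
eef_pos: [-0.3972, -0.2113, 0.4258]
tool_rot: [0.845, 0.508, 0.163, 0.012]
ft_force: [0.4, -0.0, -4.9]
grip_width: 0.039
```

Call:
play_rows --motion '[{"translation": [-5,-3.4,-19],"roll": 0,"fingers": 1}]'

```text
clock: 28.87
eef_pos: [-0.4081, -0.217, 0.4312]
tool_rot: [0.847, 0.51, 0.149, 0.011]
ft_force: [0.5, -0.0, -3.5]
grip_width: 0.0393
```

Call:
play_rows --motion '[{"translation": [-5,-3.4,-19],"roll": 0,"fingers": 1}]'

```text
clock: 28.95
eef_pos: [-0.4178, -0.2221, 0.4374]
tool_rot: [0.849, 0.511, 0.134, 0.01]
ft_force: [0.3, 0.3, -3.7]
grip_width: 0.0388
```

Call:
play_rows --motion '[{"translation": [-5,-3.4,-19],"roll": 0,"fingers": 1}]'

```text
clock: 29.03
eef_pos: [-0.4265, -0.2266, 0.4443]
tool_rot: [0.851, 0.512, 0.12, 0.009]
ft_force: [0.7, -0.4, -5.3]
grip_width: 0.0391
```

Call:
play_rows --motion '[{"translation": [-5,-3.4,-19],"roll": 0,"fingers": 1}]'

```text
clock: 29.12
eef_pos: [-0.4343, -0.2306, 0.452]
tool_rot: [0.852, 0.512, 0.105, 0.008]
ft_force: [-0.6, -0.2, -4.8]
grip_width: 0.0391
```

Call:
play_rows --motion '[{"translation": [-5,-3.4,-19],"roll": 0,"fingers": 1}]'

```text
clock: 29.2
eef_pos: [-0.441, -0.234, 0.4604]
tool_rot: [0.854, 0.513, 0.09, 0.008]
ft_force: [-0.2, 0.2, -4.2]
grip_width: 0.0387
```

Call:
play_rows --motion '[{"translation": [-5,-3.4,-19],"roll": 0,"fingers": 1}]'

```text
clock: 29.28
eef_pos: [-0.4468, -0.2369, 0.4694]
tool_rot: [0.855, 0.514, 0.075, 0.007]
ft_force: [0.2, 0.3, -4.1]
grip_width: 0.0388
```

Call:
play_rows --motion '[{"translation": [-5,-3.4,-19],"roll": 0,"fingers": 1}]'

```text
clock: 29.37
eef_pos: [-0.4517, -0.2394, 0.479]
tool_rot: [0.856, 0.514, 0.059, 0.006]
ft_force: [-0.1, 0.2, -4.6]
grip_width: 0.0388
```

Run:
```python
from h import *
o,R=state(); print(np.degrees(np.arcsin(np.hypot(*R[:2,2]))))
```

```text
t 29.37 p [-0.4517 -0.2394  0.479 ] j [-2.657  0.44   0.898  2.148  0.005 -2.169] azx 62.23 z [ 0.108  0.051 -0.993] F [-0.05  0.2  -4.59] w 0.0388
6.846369403836767
```

Call:
play_rows --motion '[{"translation": [-5,-3.4,-19],"roll": 0,"fingers": 1}]'

```text
clock: 29.45
eef_pos: [-0.4556, -0.2414, 0.4891]
tool_rot: [0.856, 0.515, 0.044, 0.005]
ft_force: [0.5, -0.4, -4.8]
grip_width: 0.0392
```

Call:
play_rows --motion '[{"translation": [-5,-3.4,-19],"roll": 0,"fingers": 1}]'

```text
clock: 29.53
eef_pos: [-0.4587, -0.2429, 0.4998]
tool_rot: [0.857, 0.515, 0.029, 0.004]
ft_force: [-0.4, -0.8, -4.1]
grip_width: 0.0386
```

Call:
play_rows --motion '[{"translation": [-5,-3.4,-19],"roll": 0,"fingers": 1}]'

```text
clock: 29.62
eef_pos: [-0.461, -0.244, 0.511]
tool_rot: [0.857, 0.515, 0.014, 0.003]
ft_force: [0.0, -0.9, -4.8]
grip_width: 0.0387
```

Call:
play_rows --motion '[{"translation": [-5,-3.4,-12],"roll": 0,"fingers": 1}]'

```text
clock: 29.7
eef_pos: [-0.4667, -0.2468, 0.5214]
tool_rot: [0.857, 0.515, -0.003, 0.002]
ft_force: [-0.1, -0.1, -5.0]
grip_width: 0.0393
```

Run:
```python
from h import *
rows([cyl(-135,.42,.45),cyl(-105,.38,.42),cyl(-75,.38,.4),cyl(-50,.42,.35),[.5019,-.3152,.17]],step=4.1)
```

```text
t 29.70 p [-0.4667 -0.2468  0.5214] j [-2.658  0.426  1.009  2.149  0.005 -2.169] azx 62.01 z [-0.002 -0.007 -1.   ] F [-0.11 -0.08 -5.03] w 0.0393
[0.7, 3.5, 1.4] 0.0
[1.4, 6.9, 2.9] 0.0
[2.2, 10.4, 4.3] 0.0
[2.9, 13.9, 5.7] 0.0
[3.6, 17.3, 7.1] 0.0
[4.1, 20.8, 7.6] 0.0
[4.6, 24.3, 8.1] 0.0
[5.2, 27.7, 8.6] 0.0
[5.7, 31.2, 9.1] 0.0
[6.2, 34.7, 9.6] 0.0
[6.7, 38.2, 10.1] 0.0
[8.6, 41.6, 10.5] 0.0
[10.4, 45.1, 10.9] 0.0
[12.3, 48.6, 11.3] 0.0
[14.1, 52.0, 11.7] 0.0
[16.0, 55.5, 12.1] 0.0
[18.4, 58.1, 13.1] 0.0
[20.8, 60.7, 14.1] 0.0
[23.2, 63.3, 15.1] 0.0
[25.7, 65.9, 16.1] 0.0
--
[2.4, 2.6, 1.0] 0.0
[3.9, 5.1, 3.2] 0.0
[5.3, 7.6, 5.5] 0.0
[6.8, 10.2, 7.7] 0.0
[8.2, 12.7, 10.0] 0.0
[9.7, 15.2, 12.2] 0.0
[11.1, 17.7, 14.4] 0.0
[12.6, 20.2, 16.7] 0.0
[14.0, 22.8, 18.9] 0.0
[14.0, 22.8, 18.9] 0.0
```

Call:
play_rows --motion '[{"translation": [0.7,3.5,1.4],"roll": 0,"fingers": 1},{"translation": [1.4,6.9,2.9],"roll": 0,"fingers": 1},{"translation": [2.2,10.4,4.3],"roll": 0,"fingers": 1},{"translation": [2.9,13.9,5.7],"roll": 0,"fingers": 1},{"translation": [3.6,17.3,7.1],"roll": 0,"fingers": 1},{"translation": [4.1,20.8,7.6],"roll": 0,"fingers": 1},{"translation": [4.6,24.3,8.1],"roll": 0,"fingers": 1},{"translation": [5.2,27.7,8.6],"roll": 0,"fingers": 1},{"translation": [5.7,31.2,9.1],"roll": 0,"fingers": 1},{"translation": [6.2,34.7,9.6],"roll": 0,"fingers": 1},{"translation": [6.7,38.2,10.1],"roll": 0,"fingers": 1},{"translation": [8.6,41.6,10.5],"roll": 0,"fingers": 1},{"translation": [10.4,45.1,10.9],"roll": 0,"fingers": 1},{"translation": [12.3,48.6,11.3],"roll": 0,"fingers": 1},{"translation": [14.1,52,11.7],"roll": 0,"fingers": 1},{"translation": [16,55.5,12.1],"roll": 0,"fingers": 1},{"translation": [18.4,58.1,13.1],"roll": 0,"fingers": 1},{"translation": [20.8,60.7,14.1],"roll": 0,"fingers": 1},{"translation": [23.2,63.3,15.1],"roll": 0,"fingers": 1},{"translation": [25.7,65.9,16.1],"roll": 0,"fingers": 1}]'

```text
clock: 31.37
eef_pos: [0.2369, -0.3291, 0.359]
tool_rot: [0.857, 0.515, -0.002, 0.002]
ft_force: [0.3, -0.2, -4.8]
grip_width: 0.0389
```

Call:
play_rows --motion '[{"translation": [2.4,2.6,1],"roll": 0,"fingers": 1},{"translation": [3.9,5.1,3.2],"roll": 0,"fingers": 1},{"translation": [5.3,7.6,5.5],"roll": 0,"fingers": 1},{"translation": [6.8,10.2,7.7],"roll": 0,"fingers": 1},{"translation": [8.2,12.7,10],"roll": 0,"fingers": 1},{"translation": [9.7,15.2,12.2],"roll": 0,"fingers": 1},{"translation": [11.1,17.7,14.4],"roll": 0,"fingers": 1},{"translation": [12.6,20.2,16.7],"roll": 0,"fingers": 1},{"translation": [13.5,21.8,18],"roll": 0,"fingers": 1},{"translation": [14,22.8,18.9],"roll": 0,"fingers": 1},{"translation": [14,22.8,18.9],"roll": 0,"fingers": 1}]'

```text
clock: 32.28
eef_pos: [0.5031, -0.3135, 0.1671]
tool_rot: [0.857, 0.516, -0.002, 0.0]
ft_force: [-0.1, 1.0, -5.5]
grip_width: 0.0389
```

Run:
```python
from h import *
fx(); d=snap("wrist","w6"); V=cv2.cvtColor(d["pixels"],cv2.COLOR_RGB2HSV); 
m=cv2.inRange(V,(15,150,120),(32,255,255)); n,l,s,c=cv2.connectedComponentsWithStats(m)
print([(c[i].round(1).tolist(),int(s[i,4])) for i in range(1,n) if s[i,4]>60])
plan(O+X*-.061+Y*-.0516+[0,0,.094],61.8)
```

```text
t 32.28 p [ 0.5031 -0.3135  0.1671] j [-0.555  0.466  0.126  1.232 -0.004 -0.068] azx 62.12 z [-0.004 -0.003 -1.   ] F [-0.07  1.03 -5.5 ] w 0.0389
fixture mm -60.7 -49.5 167.1 Fx -0.5 Fy 0.9 Fz -5.5
[([322.8, 206.2], 687), ([479.3, 206.2], 162), ([462.3, 339.3], 97)]
t 32.33 p [ 0.502  -0.314   0.1687] j [-0.556  0.464  0.125  1.233 -0.005 -0.069] azx 62.06 z [-0.003 -0.004 -1.   ] F [-0.84 -0.93 -4.79] w 0.0387
shift cm [-0.07  0.05  7.47] roll 0.3
```

Call:
play_rows --motion '[{"translation": [-0.1,0,4],"roll": 0,"fingers": 1},{"translation": [-0.1,0,7.4],"roll": 0,"fingers": 1},{"translation": [-0.1,0.6,7.4],"roll": 0,"fingers": 1},{"translation": [-0.1,1.2,7.4],"roll": 0,"fingers": 1},{"translation": [-0.1,1.2,7.4],"roll": 0,"fingers": 1}]'

```text
clock: 32.75
eef_pos: [0.5141, -0.3234, 0.0992]
tool_rot: [0.857, 0.515, -0.001, 0.004]
ft_force: [-2.9, 1.5, -5.4]
grip_width: 0.0386
```

Call:
play_rows --motion '[{"translation": [0,0.3,0],"roll": 0,"fingers": 1},{"translation": [0,0.5,0],"roll": 0,"fingers": 1},{"translation": [0,0.5,0],"roll": 0,"fingers": 1}]'

```text
clock: 33.0
eef_pos: [0.5164, -0.3246, 0.0993]
tool_rot: [0.857, 0.515, -0.002, 0.003]
ft_force: [-6.4, 1.8, -0.9]
grip_width: 0.0391
```

Call:
play_rows --motion '[{"translation": [0,0.3,0],"roll": 0,"fingers": 1},{"translation": [0,0.5,0],"roll": 0,"fingers": 1},{"translation": [0,0.5,0],"roll": 0,"fingers": 1}]'

```text
clock: 33.25
eef_pos: [0.5197, -0.3263, 0.0992]
tool_rot: [0.857, 0.515, -0.003, 0.002]
ft_force: [-10.5, 3.5, 1.6]
grip_width: 0.0389
```

Run:
```python
from h import *
fx()
for p,F in (((0,0,0),0),): pass
```

```text
t 33.25 p [ 0.5197 -0.3263  0.0992] j [-0.558  0.556  0.088  1.102 -0.006 -0.068] azx 61.95 z [-0.003 -0.006 -1.   ] F [-10.45   3.51   1.59] w 0.0389
fixture mm -40.0 -52.9 99.2 Fx -10.9 Fy -1.8 Fz 1.6
```

Slope is about 1 N/mm and 10.9 N at roughly 6 mm, so this one is **sound** too, which makes the third the tired one. Seating it now.

Call:
play_rows --motion '[{"translation": [0.1,0.4,0],"roll": 0,"fingers": 1},{"translation": [0.1,0.7,0],"roll": 0,"fingers": 1},{"translation": [0.1,0.7,1],"roll": 0,"fingers": 1},{"translation": [0.1,0.7,2],"roll": 0,"fingers": 1},{"translation": [0.1,0.7,3],"roll": 0,"fingers": 1},{"translation": [0.1,0.7,3.9],"roll": 0,"fingers": 1},{"translation": [0.1,0.7,4.2],"roll": 0,"fingers": 1}]'

```text
clock: 33.83
eef_pos: [0.524, -0.3273, 0.0556]
tool_rot: [0.857, 0.515, -0.004, -0.001]
ft_force: [-13.1, 6.7, 4.6]
grip_width: 0.0391
```

Call:
play_rows --motion '[{"translation": [0,0,0.3],"roll": 0,"fingers": 1},{"translation": [0,0,0.3],"roll": 0,"fingers": 1}]'

```text
clock: 34.0
eef_pos: [0.5243, -0.3274, 0.0532]
tool_rot: [0.857, 0.515, -0.004, -0.001]
ft_force: [-13.3, 6.1, 2.9]
grip_width: 0.0388
```

Run:
```python
from h import *
fx()
```

```text
t 34.00 p [ 0.5243 -0.3274  0.0532] j [-0.556  0.612  0.055  1.018 -0.006 -0.066] azx 61.97 z [-0.007 -0.002 -1.   ] F [-13.32   6.12   2.94] w 0.0388
fixture mm -35.4 -51.8 53.2 Fx -14.6 Fy -0.9 Fz 2.9
```

Call:
play_rows --motion '[{"translation": [0,0,0.2],"roll": 0,"fingers": 1},{"translation": [0,0,0.2],"roll": 0,"fingers": 1}]'

```text
clock: 34.17
eef_pos: [0.5245, -0.3276, 0.0517]
tool_rot: [0.857, 0.515, -0.003, -0.0]
ft_force: [-13.0, 7.7, 4.2]
grip_width: 0.039
```

Call:
play_rows --motion '[{"translation": [0,0,0.2],"roll": 0,"fingers": 1},{"translation": [0,0,0.2],"roll": 0,"fingers": 1}]'

```text
clock: 34.33
eef_pos: [0.5249, -0.3278, 0.051]
tool_rot: [0.857, 0.515, -0.003, 0.0]
ft_force: [-13.9, 8.0, 8.4]
grip_width: 0.039
```

Run:
```python
from h import *
fx()
```

```text
t 34.33 p [ 0.5249 -0.3278  0.051 ] j [-0.556  0.615  0.052  1.011 -0.006 -0.066] azx 61.98 z [-0.005 -0.003 -1.   ] F [-13.9    8.04   8.38] w 0.0390
fixture mm -34.7 -51.8 51.0 Fx -16.0 Fy 0.5 Fz 8.4
```

Call:
play_rows --motion '[{"translation": [0,0,0.1],"roll": 0,"fingers": 1},{"translation": [0,-0.2,0],"roll": 0,"fingers": 1},{"translation": [0,-0.4,0],"roll": 0,"fingers": 1},{"translation": [0,-0.5,0],"roll": 0,"fingers": 1},{"translation": [0,-0.5,0],"roll": 0,"fingers": 1}]'

```text
clock: 34.75
eef_pos: [0.5222, -0.3263, 0.051]
tool_rot: [0.857, 0.515, -0.002, 0.002]
ft_force: [-8.4, 5.8, 4.4]
grip_width: 0.0389
```

Run:
```python
from h import *
fx()
```

```text
t 34.75 p [ 0.5222 -0.3263  0.051 ] j [-0.556  0.606  0.038  1.001 -0.005 -0.067] azx 61.98 z [-0.002 -0.005 -1.   ] F [-8.37  5.77  4.4 ] w 0.0389
fixture mm -37.8 -51.8 51.0 Fx -10.1 Fy 1.1 Fz 4.4
```

Call:
play_rows --motion '[{"translation": [0,0,0],"roll": 0,"fingers": 0},{"translation": [0,0,0],"roll": 0,"fingers": -0.4},{"translation": [0,0,0],"roll": 0,"fingers": -0.5},{"translation": [0,0,-3],"roll": 0,"fingers": -0.5},{"translation": [0,0,-7],"roll": 0,"fingers": -0.5},{"translation": [0,0,-11],"roll": 0,"fingers": -0.5},{"translation": [0,0,-15],"roll": 0,"fingers": -0.5}]'

```text
clock: 35.33
eef_pos: [0.5244, -0.3263, 0.2007]
tool_rot: [0.857, 0.515, -0.001, 0.004]
ft_force: [1.7, 0.0, -0.2]
grip_width: 0.0637
```

Run:
```python
from h import *
d=snap("wrist","w7"); hs=cv2.cvtColor(d["pixels"],cv2.COLOR_RGB2HSV)
m=cv2.inRange(hs,(15,150,120),(32,255,255)); n,l,s,c=cv2.connectedComponentsWithStats(m)
for i in range(1,n):
    if s[i,4]>60: q=cast(d,[c[i]],.064)[0]-O; print(c[i].round(1),s[i,4],"fx fy at z64",(q@X*1e3).round(1),(q@Y*1e3).round(1))
cv2.imwrite("pics/c7.png",cv2.resize(d["pixels"],(480,360))[:,:,::-1])
rows([cyl(-20,.4,.4),cyl(28.2,.30,.5),cyl(28.2,.30,.56)],roll=-56.4,step=4.1,extra=1)
```

```text
[322.1 160.4] 125 fx fy at z64 -85.4 -51.8
[466.6 159.8] 132 fx fy at z64 -86.0 48.2
[321.7 285.8] 95 fx fy at z64 8.6 -51.9
[453.4 286.3] 98 fx fy at z64 8.6 48.5
[321.5 309.7] 157 fx fy at z64 28.7 -52.1
t 35.38 p [ 0.5281 -0.3286  0.211 ] j [-0.554  0.483  0.269  1.334 -0.005 -0.066] azx 61.99 z [ 0.016 -0.016 -1.   ] F [ 2.01 -1.23  6.81] w 0.0640
[1.2, -2.8, -2.4] -7.0
[2.4, -5.5, -4.9] -14.0
[3.6, -8.3, -7.3] -21.0
[4.8, -11.0, -9.7] -28.0
[6.0, -13.8, -12.1] -35.0
[7.3, -16.5, -14.6] -42.0
[8.5, -19.3, -17.0] -49.0
[9.7, -22.0, -19.4] -56.0
[12.1, -24.9, -20.8] -56.4
[14.5, -27.7, -22.1] -56.4
[16.9, -30.5, -23.4] -56.4
[19.3, -33.4, -24.7] -56.4
[21.7, -36.2, -26.1] -56.4
[24.1, -39.1, -27.4] -56.4
[26.6, -41.9, -28.7] -56.4
[29.0, -44.7, -30.1] -56.4
[28.9, -44.7, -33.1] -56.4
[28.9, -44.6, -36.0] -56.4
[28.9, -44.6, -36.0] -56.4
```

View pics/c7.png

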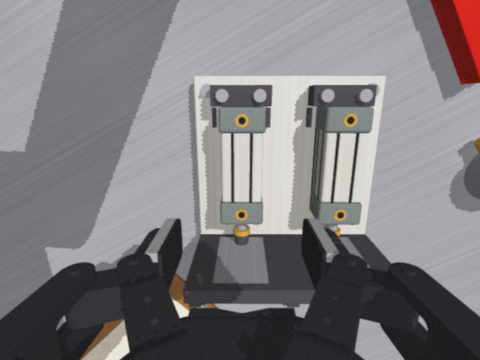

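Both sound cylinders sit flat against their stops; their screws give matching fixture positions, fx −85.4 and −86.0. Now the third.

Call:
play_rows --motion '[{"translation": [1.2,-2.8,-2.4],"roll": -7,"fingers": -0.5},{"translation": [2.4,-5.5,-4.9],"roll": -14,"fingers": -0.5},{"translation": [3.6,-8.3,-7.3],"roll": -21,"fingers": -0.5},{"translation": [4.8,-11,-9.7],"roll": -28,"fingers": -0.5},{"translation": [6,-13.8,-12.1],"roll": -35,"fingers": -0.5},{"translation": [7.3,-16.5,-14.6],"roll": -42,"fingers": -0.5},{"translation": [8.5,-19.3,-17],"roll": -49,"fingers": -0.5},{"translation": [9.7,-22,-19.4],"roll": -56,"fingers": -0.5},{"translation": [12.1,-24.9,-20.8],"roll": -56.4,"fingers": -0.5},{"translation": [14.5,-27.7,-22.1],"roll": -56.4,"fingers": -0.5},{"translation": [16.9,-30.5,-23.4],"roll": -56.4,"fingers": -0.5},{"translation": [19.3,-33.4,-24.7],"roll": -56.4,"fingers": -0.5},{"translation": [21.7,-36.2,-26.1],"roll": -56.4,"fingers": -0.5},{"translation": [24.1,-39.1,-27.4],"roll": -56.4,"fingers": -0.5},{"translation": [26.6,-41.9,-28.7],"roll": -56.4,"fingers": -0.5},{"translation": [29,-44.7,-30.1],"roll": -56.4,"fingers": -0.5},{"translation": [28.9,-44.7,-33.1],"roll": -56.4,"fingers": -0.5},{"translation": [28.9,-44.6,-36],"roll": -56.4,"fingers": -0.5}]'

```text
clock: 36.88
eef_pos: [0.2637, 0.1428, 0.5569]
tool_rot: [0.508, 0.861, -0.001, 0.002]
ft_force: [0.3, 0.1, 0.7]
grip_width: 0.064
```

Call:
play_rows --motion '[{"translation": [0,2,-20],"roll": 0,"fingers": -0.5}]'

```text
clock: 36.97
eef_pos: [0.2707, 0.145, 0.5736]
tool_rot: [0.51, 0.86, 0.012, 0.01]
ft_force: [-0.1, 0.3, 0.8]
grip_width: 0.064
```

Call:
play_rows --motion '[{"translation": [0,3,-20],"roll": 0,"fingers": -0.5}]'

```text
clock: 37.05
eef_pos: [0.2772, 0.1479, 0.5826]
tool_rot: [0.511, 0.859, 0.024, 0.017]
ft_force: [0.0, -0.1, -1.0]
grip_width: 0.0637
```

Call:
play_rows --motion '[{"translation": [0,3,-20],"roll": 0,"fingers": -0.5}]'

```text
clock: 37.13
eef_pos: [0.2816, 0.15, 0.5914]
tool_rot: [0.511, 0.859, 0.035, 0.024]
ft_force: [0.4, -0.5, -1.1]
grip_width: 0.064
```

Call:
play_rows --motion '[{"translation": [0,4,-20],"roll": 0,"fingers": -0.5}]'

```text
clock: 37.22
eef_pos: [0.2865, 0.1525, 0.6013]
tool_rot: [0.511, 0.858, 0.048, 0.031]
ft_force: [0.0, 0.6, 0.0]
grip_width: 0.064
```

Call:
play_rows --motion '[{"translation": [0,4,-20],"roll": 0,"fingers": -0.5}]'

```text
clock: 37.3
eef_pos: [0.2908, 0.1547, 0.6113]
tool_rot: [0.51, 0.857, 0.06, 0.039]
ft_force: [-0.7, 0.3, 0.3]
grip_width: 0.064
```

Call:
play_rows --motion '[{"translation": [0,5,-20],"roll": 0,"fingers": -0.5}]'

```text
clock: 37.38
eef_pos: [0.2953, 0.1572, 0.6217]
tool_rot: [0.51, 0.856, 0.073, 0.047]
ft_force: [0.3, 0.7, 0.1]
grip_width: 0.0643
```

Call:
play_rows --motion '[{"translation": [0,6,-20],"roll": 0,"fingers": -0.5}]'

```text
clock: 37.47
eef_pos: [0.3004, 0.16, 0.6323]
tool_rot: [0.509, 0.855, 0.086, 0.054]
ft_force: [-0.2, -0.0, 0.5]
grip_width: 0.0639
```

Call:
play_rows --motion '[{"translation": [0,6,-20],"roll": 0,"fingers": -0.5}]'

```text
clock: 37.55
eef_pos: [0.3046, 0.1623, 0.6428]
tool_rot: [0.508, 0.853, 0.098, 0.062]
ft_force: [0.4, 0.6, -0.3]
grip_width: 0.0642
```

Call:
play_rows --motion '[{"translation": [0,7,-20],"roll": 0,"fingers": -0.5}]'

```text
clock: 37.63
eef_pos: [0.3087, 0.1646, 0.6536]
tool_rot: [0.507, 0.852, 0.111, 0.07]
ft_force: [1.3, 0.3, -0.4]
grip_width: 0.0639
```

Call:
play_rows --motion '[{"translation": [0,8,-20],"roll": 0,"fingers": -0.5}]'

```text
clock: 37.72
eef_pos: [0.3134, 0.1672, 0.6646]
tool_rot: [0.506, 0.85, 0.124, 0.077]
ft_force: [-0.4, 0.9, 0.7]
grip_width: 0.0642
```

Call:
play_rows --motion '[{"translation": [0,8,-20],"roll": 0,"fingers": -0.5}]'

```text
clock: 37.8
eef_pos: [0.3171, 0.1693, 0.6754]
tool_rot: [0.505, 0.848, 0.137, 0.085]
ft_force: [0.6, 0.1, -0.1]
grip_width: 0.0639
```

Call:
play_rows --motion '[{"translation": [0,9,-20],"roll": 0,"fingers": -0.5}]'

```text
clock: 37.88
eef_pos: [0.3207, 0.1714, 0.6865]
tool_rot: [0.504, 0.846, 0.15, 0.093]
ft_force: [0.4, 0.8, -0.3]
grip_width: 0.0639
```

Call:
play_rows --motion '[{"translation": [0,9,-20],"roll": 0,"fingers": -0.5}]'

```text
clock: 37.97
eef_pos: [0.3235, 0.173, 0.6975]
tool_rot: [0.502, 0.843, 0.163, 0.1]
ft_force: [0.2, 0.6, 0.3]
grip_width: 0.0641
```

Run:
```python
from h import *
o,R=state(); print(np.degrees(np.arcsin(np.hypot(*R[:2,2]))))
```

```text
t 37.97 p [0.3235 0.173  0.6975] j [ 4.950e-01  6.000e-03  9.690e-01  2.149e+00 -5.000e-03 -2.000e-03] azx 118.39 z [ 0.333  0.174 -0.927] F [0.22 0.64 0.34] w 0.0641
22.063478844168447
```

Call:
play_rows --motion '[{"translation": [0,9,-20],"roll": 0,"fingers": -0.5}]'

```text
clock: 38.05
eef_pos: [0.3249, 0.1739, 0.7087]
tool_rot: [0.501, 0.841, 0.176, 0.108]
ft_force: [0.5, 0.9, 0.8]
grip_width: 0.064
```

Call:
play_rows --motion '[{"translation": [0,10,-20],"roll": 0,"fingers": -0.5}]'

```text
clock: 38.13
eef_pos: [0.3263, 0.1747, 0.7201]
tool_rot: [0.499, 0.838, 0.189, 0.116]
ft_force: [-0.7, 0.1, -0.2]
grip_width: 0.0643
```

Call:
play_rows --motion '[{"translation": [0,10,-20],"roll": 0,"fingers": -0.5}]'

```text
clock: 38.22
eef_pos: [0.327, 0.1752, 0.7312]
tool_rot: [0.497, 0.835, 0.202, 0.124]
ft_force: [0.2, 0.4, 0.1]
grip_width: 0.0638
```

Run:
```python
from h import *
n=np.array([-.413,-.222,.883]); C=np.array([.516,.363,.0815])
rows([C+n*.14,C+n*.045],step=4.1,extra=2)
```

```text
t 38.22 p [0.327  0.1752 0.7312] j [ 4.960e-01  1.100e-02  1.066e+00  2.149e+00 -6.000e-03 -2.000e-03] azx 118.38 z [ 0.407  0.214 -0.888] F [0.18 0.36 0.09] w 0.0638
[0.6, -0.5, 4.0] 0.0
[1.1, -1.0, 7.9] 0.0
[1.7, -1.6, 11.9] 0.0
[2.2, -2.1, 15.8] 0.0
[2.8, -2.6, 19.8] 0.0
[3.4, -3.1, 23.7] 0.0
[3.9, -3.6, 27.7] 0.0
[4.5, -4.2, 31.7] 0.0
[5.1, -4.7, 35.6] 0.0
[5.6, -5.2, 39.6] 0.0
[6.2, -5.7, 43.5] 0.0
[6.7, -6.2, 47.5] 0.0
[7.3, -6.8, 51.5] 0.0
[7.9, -7.3, 55.4] 0.0
[7.9, -7.3, 58.6] 0.0
[7.9, -7.2, 61.7] 0.0
[7.9, -7.2, 64.9] 0.0
[7.9, -7.2, 64.9] 0.0
[7.9, -7.2, 64.9] 0.0
```

Call:
play_rows --motion '[{"translation": [0.6,-0.5,4],"roll": 0,"fingers": -0.5},{"translation": [1.1,-1,7.9],"roll": 0,"fingers": -0.5},{"translation": [1.7,-1.6,11.9],"roll": 0,"fingers": -0.5},{"translation": [2.2,-2.1,15.8],"roll": 0,"fingers": -0.5},{"translation": [2.8,-2.6,19.8],"roll": 0,"fingers": -0.5},{"translation": [3.4,-3.1,23.7],"roll": 0,"fingers": -0.5},{"translation": [3.9,-3.6,27.7],"roll": 0,"fingers": -0.5},{"translation": [4.5,-4.2,31.7],"roll": 0,"fingers": -0.5},{"translation": [5.1,-4.7,35.6],"roll": 0,"fingers": -0.5},{"translation": [5.6,-5.2,39.6],"roll": 0,"fingers": -0.5},{"translation": [6.2,-5.7,43.5],"roll": 0,"fingers": -0.5},{"translation": [6.7,-6.2,47.5],"roll": 0,"fingers": -0.5},{"translation": [7.3,-6.8,51.5],"roll": 0,"fingers": -0.5},{"translation": [7.9,-7.3,55.4],"roll": 0,"fingers": -0.5},{"translation": [7.9,-7.3,58.6],"roll": 0,"fingers": -0.5},{"translation": [7.9,-7.2,61.7],"roll": 0,"fingers": -0.5},{"translation": [7.9,-7.2,63.5],"roll": 0,"fingers": -0.5},{"translation": [7.9,-7.2,64.9],"roll": 0,"fingers": -0.5},{"translation": [7.9,-7.2,64.9],"roll": 0,"fingers": -0.5}]'

```text
clock: 39.8
eef_pos: [0.4947, 0.3513, 0.1157]
tool_rot: [0.498, 0.836, 0.198, 0.122]
ft_force: [-0.9, -0.3, 0.1]
grip_width: 0.0639
```

Run:
```python
from h import *
n=np.array([-.413,-.222,.883]); C=np.array([.516,.363,.0815])
plan(C+n*.003)
```

```text
t 39.80 p [0.4947 0.3513 0.1157] j [ 0.654  0.271 -0.447  0.39  -0.077  0.139] azx 118.37 z [ 0.4    0.21  -0.892] F [-0.86 -0.29  0.11] w 0.0639
shift cm [0.04 0.61 3.85]
```

Call:
play_rows --motion '[{"translation": [0,0.4,1.5],"roll": 0,"fingers": -0.5},{"translation": [0,0.6,3],"roll": 0,"fingers": -0.5},{"translation": [0,0.6,4],"roll": 0,"fingers": -0.5},{"translation": [0,0.6,4],"roll": 0,"fingers": 1},{"translation": [0,0.6,4],"roll": 0,"fingers": 1},{"translation": [0,0.6,4],"roll": 0,"fingers": 1},{"translation": [0,0.6,4],"roll": 0,"fingers": 1},{"translation": [0,0.6,4],"roll": 0,"fingers": 1}]'

```text
clock: 40.47
eef_pos: [0.515, 0.3621, 0.0855]
tool_rot: [0.497, 0.835, 0.199, 0.122]
ft_force: [-1.9, -2.5, 2.0]
grip_width: 0.0393
```

Run:
```python
from h import *
o,R=state(); p=np.array(o["eef_pos"]);C=np.array([.516,.363,.0815]); print((R.T@(p-C)*1e3).round(1))
up=p-R[:,2]*.15+R[:,1]*.002
rows([p-R[:,2]*.02,p-R[:,2]*.05,up,cyl(0,.40,.40)]+[cyl(a,.35,.41) for a in(-30,-60,-90,-120)]+[cyl(-152,.34,.41)],step=4.1,roll=56.4,extra=0)
```

```text
t 40.47 p [0.515  0.3621 0.0855] j [ 0.647  0.352 -0.429  0.324 -0.074  0.132] azx 118.37 z [ 0.402  0.211 -0.891] F [-1.86 -2.49  2.04] w 0.0393
[-0.4  0.6 -4.1]
t 40.47 p [0.515  0.3621 0.0855] j [ 0.647  0.352 -0.429  0.324 -0.074  0.132] azx 118.37 z [ 0.402  0.211 -0.891] F [-1.86 -2.49  2.04] w 0.0393
[-0.0, 0.0, -2.0] 7.0
[0.0, 0.0, -5.0] 14.0
[0.0, 0.1, -8.3] 21.0
[0.0, 0.1, -11.7] 28.0
[0.0, 0.2, -15.0] 35.0
[-2.7, -0.8, -17.5] 42.0
[-5.3, -1.9, -20.1] 49.0
[-8.0, -2.9, -22.6] 56.0
[-10.6, -3.9, -25.1] 56.4
[-13.3, -5.0, -27.6] 56.4
[-15.9, -6.0, -30.2] 56.4
[-18.6, -7.0, -32.7] 56.4
[-21.3, -8.1, -35.2] 56.4
[-23.9, -9.1, -37.8] 56.4
[-26.6, -10.1, -40.3] 56.4
[-28.7, -13.0, -42.0] 56.4
[-30.9, -16.0, -43.7] 56.4
[-33.1, -18.9, -45.4] 56.4
[-35.2, -21.8, -47.1] 56.4
[-37.4, -24.7, -48.8] 56.4
--
[-3.2, -0.8, -1.6] 0.0
[-6.3, -1.7, -3.1] 0.0
[-9.5, -2.5, -4.7] 0.0
[-12.6, -3.4, -6.3] 0.0
[-15.8, -4.2, -7.9] 0.0
[-17.9, -6.7, -9.5] 0.0
[-20.1, -9.1, -11.1] 0.0
[-22.2, -11.6, -12.7] 0.0
[-24.4, -14.0, -14.3] 0.0
[-26.5, -16.4, -15.9] 0.0
[-27.1, -19.8, -17.1] 0.0
[-27.7, -23.2, -18.3] 0.0
[-28.2, -26.5, -19.5] 0.0
[-28.8, -29.9, -20.7] 0.0
[-29.4, -33.3, -21.9] 0.0
[-27.9, -36.8, -22.3] 0.0
[-26.5, -40.3, -22.7] 0.0
[-25.0, -43.8, -23.1] 0.0
[-23.6, -47.3, -23.6] 0.0
[-22.2, -50.8, -24.0] 0.0
```

Call:
play_rows --motion '[{"translation": [0,0.1,-1.2],"roll": 0,"fingers": 1},{"translation": [0,0.2,-3.5],"roll": 0,"fingers": 1},{"translation": [0,0.2,-7],"roll": 0,"fingers": 1},{"translation": [0,0.2,-11],"roll": 0,"fingers": 1},{"translation": [0,0.2,-15],"roll": 0,"fingers": 1},{"translation": [-2.7,-0.8,-17.5],"roll": 7,"fingers": 1},{"translation": [-5.3,-1.9,-20.1],"roll": 14,"fingers": 1},{"translation": [-8,-2.9,-22.6],"roll": 21,"fingers": 1},{"translation": [-10.6,-3.9,-25.1],"roll": 28,"fingers": 1},{"translation": [-13.3,-5,-27.6],"roll": 35,"fingers": 1},{"translation": [-15.9,-6,-30.2],"roll": 42,"fingers": 1},{"translation": [-18.6,-7,-32.7],"roll": 49,"fingers": 1},{"translation": [-21.3,-8.1,-35.2],"roll": 56,"fingers": 1},{"translation": [-23.9,-9.1,-37.8],"roll": 56.4,"fingers": 1},{"translation": [-26.6,-10.1,-40.3],"roll": 56.4,"fingers": 1},{"translation": [-28.7,-13,-42],"roll": 56.4,"fingers": 1},{"translation": [-30.9,-16,-43.7],"roll": 56.4,"fingers": 1},{"translation": [-33.1,-18.9,-45.4],"roll": 56.4,"fingers": 1},{"translation": [-35.2,-21.8,-47.1],"roll": 56.4,"fingers": 1},{"translation": [-37.4,-24.7,-48.8],"roll": 56.4,"fingers": 1}]'

```text
clock: 42.13
eef_pos: [0.3013, -0.1758, 0.4097]
tool_rot: [0.833, 0.501, 0.233, 0.014]
ft_force: [1.2, 0.7, -3.6]
grip_width: 0.039
```

Call:
play_rows --motion '[{"translation": [-3.2,-0.8,-1.6],"roll": 0,"fingers": 1},{"translation": [-6.3,-1.7,-3.1],"roll": 0,"fingers": 1},{"translation": [-9.5,-2.5,-4.7],"roll": 0,"fingers": 1},{"translation": [-12.6,-3.4,-6.3],"roll": 0,"fingers": 1},{"translation": [-15.8,-4.2,-7.9],"roll": 0,"fingers": 1},{"translation": [-17.9,-6.7,-9.5],"roll": 0,"fingers": 1},{"translation": [-20.1,-9.1,-11.1],"roll": 0,"fingers": 1},{"translation": [-22.2,-11.6,-12.7],"roll": 0,"fingers": 1},{"translation": [-24.4,-14,-14.3],"roll": 0,"fingers": 1},{"translation": [-26.5,-16.4,-15.9],"roll": 0,"fingers": 1},{"translation": [-27.1,-19.8,-17.1],"roll": 0,"fingers": 1},{"translation": [-27.7,-23.2,-18.3],"roll": 0,"fingers": 1},{"translation": [-28.2,-26.5,-19.5],"roll": 0,"fingers": 1},{"translation": [-28.8,-29.9,-20.7],"roll": 0,"fingers": 1},{"translation": [-29.4,-33.3,-21.9],"roll": 0,"fingers": 1},{"translation": [-27.9,-36.8,-22.3],"roll": 0,"fingers": 1},{"translation": [-26.5,-40.3,-22.7],"roll": 0,"fingers": 1},{"translation": [-25,-43.8,-23.1],"roll": 0,"fingers": 1},{"translation": [-23.6,-47.3,-23.6],"roll": 0,"fingers": 1},{"translation": [-22.2,-50.8,-24],"roll": 0,"fingers": 1}]'

```text
clock: 43.8
eef_pos: [-0.3017, -0.1587, 0.41]
tool_rot: [0.833, 0.501, 0.232, 0.014]
ft_force: [-1.6, -1.1, -3.9]
grip_width: 0.0393
```

Run:
```python
from h import *
o,R=state(); p=o["eef_pos"]; print(np.degrees(np.arctan2(p[1],p[0])),np.hypot(*p[:2]))
```

```text
t 43.80 p [-0.3017 -0.1587  0.41  ] j [-2.658  0.263  0.35   2.126  0.    -2.17 ] azx 65.18 z [ 0.4    0.21  -0.892] F [-1.59 -1.09 -3.86] w 0.0393
-152.26229473240934 0.3409130410314777
```

Call:
play_rows --motion '[{"translation": [-6,-4,-19],"roll": 0,"fingers": 1}]'

```text
clock: 43.88
eef_pos: [-0.3234, -0.1661, 0.4162]
tool_rot: [0.837, 0.499, 0.225, 0.012]
ft_force: [-0.4, -1.8, -4.6]
grip_width: 0.0392
```

Call:
play_rows --motion '[{"translation": [-6,-4,-19],"roll": 0,"fingers": 1}]'

```text
clock: 43.97
eef_pos: [-0.3421, -0.1799, 0.4177]
tool_rot: [0.839, 0.502, 0.211, 0.013]
ft_force: [-0.0, -0.7, -4.6]
grip_width: 0.0391
```

Call:
play_rows --motion '[{"translation": [-6,-4,-19],"roll": 0,"fingers": 1}]'

```text
clock: 44.05
eef_pos: [-0.359, -0.1902, 0.4188]
tool_rot: [0.841, 0.504, 0.198, 0.012]
ft_force: [1.0, 0.5, -4.7]
grip_width: 0.039
```

Call:
play_rows --motion '[{"translation": [-5,-3.4,-19],"roll": 0,"fingers": 1}]'

```text
clock: 44.13
eef_pos: [-0.3731, -0.1982, 0.4215]
tool_rot: [0.842, 0.506, 0.185, 0.011]
ft_force: [0.5, -0.3, -4.2]
grip_width: 0.0393
```

Call:
play_rows --motion '[{"translation": [-5,-3.4,-19],"roll": 0,"fingers": 1}]'

```text
clock: 44.22
eef_pos: [-0.3858, -0.2052, 0.4257]
tool_rot: [0.844, 0.508, 0.171, 0.01]
ft_force: [-0.3, -0.3, -4.3]
grip_width: 0.0394
```

Call:
play_rows --motion '[{"translation": [-5,-3.4,-19],"roll": 0,"fingers": 1}]'

```text
clock: 44.3
eef_pos: [-0.3974, -0.2114, 0.4306]
tool_rot: [0.846, 0.509, 0.157, 0.01]
ft_force: [-0.0, -0.1, -4.5]
grip_width: 0.039
```

Call:
play_rows --motion '[{"translation": [-5,-3.4,-19],"roll": 0,"fingers": 1}]'

```text
clock: 44.38
eef_pos: [-0.408, -0.2171, 0.4362]
tool_rot: [0.848, 0.51, 0.143, 0.009]
ft_force: [-0.5, -0.4, -4.5]
grip_width: 0.039
```

Call:
play_rows --motion '[{"translation": [-5,-3.4,-19],"roll": 0,"fingers": 1}]'

```text
clock: 44.47
eef_pos: [-0.4175, -0.2221, 0.4426]
tool_rot: [0.85, 0.511, 0.128, 0.008]
ft_force: [0.2, 0.8, -4.7]
grip_width: 0.0395
```

Call:
play_rows --motion '[{"translation": [-5,-3.4,-19],"roll": 0,"fingers": 1}]'

```text
clock: 44.55
eef_pos: [-0.426, -0.2265, 0.4497]
tool_rot: [0.851, 0.512, 0.113, 0.007]
ft_force: [0.4, 0.5, -4.7]
grip_width: 0.039
```

Call:
play_rows --motion '[{"translation": [-5,-3.4,-19],"roll": 0,"fingers": 1}]'

```text
clock: 44.63
eef_pos: [-0.4335, -0.2305, 0.4576]
tool_rot: [0.853, 0.513, 0.098, 0.006]
ft_force: [0.8, -0.8, -4.5]
grip_width: 0.0392
```

Call:
play_rows --motion '[{"translation": [-5,-3.4,-19],"roll": 0,"fingers": 1}]'

```text
clock: 44.72
eef_pos: [-0.44, -0.2338, 0.4661]
tool_rot: [0.854, 0.514, 0.083, 0.006]
ft_force: [0.5, 0.2, -5.5]
grip_width: 0.0391
```

Call:
play_rows --motion '[{"translation": [-5,-3.4,-19],"roll": 0,"fingers": 1}]'

```text
clock: 44.8
eef_pos: [-0.4456, -0.2367, 0.4753]
tool_rot: [0.855, 0.514, 0.068, 0.005]
ft_force: [-0.5, 0.4, -5.0]
grip_width: 0.0395
```

Call:
play_rows --motion '[{"translation": [-5,-3.4,-19],"roll": 0,"fingers": 1}]'

```text
clock: 44.88
eef_pos: [-0.4502, -0.2391, 0.485]
tool_rot: [0.856, 0.515, 0.053, 0.004]
ft_force: [0.1, 0.4, -4.9]
grip_width: 0.0385
```

Call:
play_rows --motion '[{"translation": [-5,-3.4,-19],"roll": 0,"fingers": 1}]'

```text
clock: 44.97
eef_pos: [-0.454, -0.241, 0.4953]
tool_rot: [0.856, 0.515, 0.038, 0.003]
ft_force: [0.5, 0.4, -3.9]
grip_width: 0.0389
```

Call:
play_rows --motion '[{"translation": [-5,-3.4,-19],"roll": 0,"fingers": 1}]'

```text
clock: 45.05
eef_pos: [-0.4568, -0.2425, 0.506]
tool_rot: [0.857, 0.515, 0.022, 0.002]
ft_force: [-0.4, 0.4, -4.8]
grip_width: 0.0393
```

Call:
play_rows --motion '[{"translation": [-5,-3.4,-19],"roll": 0,"fingers": 1}]'

```text
clock: 45.13
eef_pos: [-0.4588, -0.2434, 0.5174]
tool_rot: [0.857, 0.515, 0.007, 0.001]
ft_force: [0.8, -0.3, -3.7]
grip_width: 0.0388
```

Run:
```python
from h import *
o,R=state(); print(np.degrees(np.arcsin(np.hypot(*R[:2,2]))))
rows([cyl(-135,.42,.45),cyl(-105,.38,.42),cyl(-75,.38,.4),cyl(-50,.42,.35),O+X*-.064+Y*-.0017+[0,0,.18]],step=4.1)
```

```text
t 45.13 p [-0.4588 -0.2434  0.5174] j [-2.655e+00  4.140e-01  9.770e-01  2.148e+00  2.000e-03 -2.167e+00] azx 62.05 z [ 0.013  0.005 -1.   ] F [ 0.8  -0.34 -3.74] w 0.0388
0.8149381230797916
t 45.13 p [-0.4588 -0.2434  0.5174] j [-2.655e+00  4.140e-01  9.770e-01  2.148e+00  2.000e-03 -2.167e+00] azx 62.05 z [ 0.013  0.005 -1.   ] F [ 0.8  -0.34 -3.74] w 0.0388
[0.6, 3.3, 1.4] 0.0
[1.1, 6.7, 2.8] 0.0
[1.7, 10.0, 4.2] 0.0
[2.2, 13.4, 5.5] 0.0
[2.8, 16.7, 6.9] 0.0
[3.3, 20.2, 7.5] 0.0
[3.8, 23.7, 8.0] 0.0
[4.3, 27.1, 8.5] 0.0
[4.8, 30.6, 9.1] 0.0
[5.4, 34.1, 9.6] 0.0
[5.9, 37.5, 10.2] 0.0
[7.7, 41.0, 10.6] 0.0
[9.6, 44.5, 11.1] 0.0
[11.4, 48.0, 11.5] 0.0
[13.2, 51.4, 12.0] 0.0
[15.1, 54.9, 12.4] 0.0
[17.5, 57.5, 13.5] 0.0
[19.9, 60.1, 14.5] 0.0
[22.3, 62.7, 15.6] 0.0
[24.7, 65.3, 16.6] 0.0
--
[2.4, 2.6, 1.1] 0.0
[4.4, 5.1, 3.2] 0.0
[6.5, 7.5, 5.4] 0.0
[8.5, 10.0, 7.6] 0.0
[10.5, 12.5, 9.7] 0.0
[12.6, 14.9, 11.9] 0.0
[14.6, 17.4, 14.1] 0.0
[16.6, 19.9, 16.2] 0.0
[18.7, 22.3, 18.4] 0.0
[18.7, 22.3, 18.4] 0.0
```

Call:
play_rows --motion '[{"translation": [0.6,3.3,1.4],"roll": 0,"fingers": 1},{"translation": [1.1,6.7,2.8],"roll": 0,"fingers": 1},{"translation": [1.7,10,4.2],"roll": 0,"fingers": 1},{"translation": [2.2,13.4,5.5],"roll": 0,"fingers": 1},{"translation": [2.8,16.7,6.9],"roll": 0,"fingers": 1},{"translation": [3.3,20.2,7.5],"roll": 0,"fingers": 1},{"translation": [3.8,23.7,8],"roll": 0,"fingers": 1},{"translation": [4.3,27.1,8.5],"roll": 0,"fingers": 1},{"translation": [4.8,30.6,9.1],"roll": 0,"fingers": 1},{"translation": [5.4,34.1,9.6],"roll": 0,"fingers": 1},{"translation": [5.9,37.5,10.2],"roll": 0,"fingers": 1},{"translation": [7.7,41,10.6],"roll": 0,"fingers": 1},{"translation": [9.6,44.5,11.1],"roll": 0,"fingers": 1},{"translation": [11.4,48,11.5],"roll": 0,"fingers": 1},{"translation": [13.2,51.4,12],"roll": 0,"fingers": 1},{"translation": [15.1,54.9,12.4],"roll": 0,"fingers": 1},{"translation": [17.5,57.5,13.5],"roll": 0,"fingers": 1},{"translation": [19.9,60.1,14.5],"roll": 0,"fingers": 1},{"translation": [22.3,62.7,15.6],"roll": 0,"fingers": 1},{"translation": [24.7,65.3,16.6],"roll": 0,"fingers": 1}]'

```text
clock: 46.8
eef_pos: [0.2378, -0.3291, 0.3603]
tool_rot: [0.857, 0.516, 0.007, 0.002]
ft_force: [0.5, -1.0, -4.2]
grip_width: 0.0394
```

Call:
play_rows --motion '[{"translation": [2.4,2.6,1.1],"roll": 0,"fingers": 1},{"translation": [4.4,5.1,3.2],"roll": 0,"fingers": 1},{"translation": [6.5,7.5,5.4],"roll": 0,"fingers": 1},{"translation": [8.5,10,7.6],"roll": 0,"fingers": 1},{"translation": [10.5,12.5,9.7],"roll": 0,"fingers": 1},{"translation": [12.6,14.9,11.9],"roll": 0,"fingers": 1},{"translation": [14.6,17.4,14.1],"roll": 0,"fingers": 1},{"translation": [16.6,19.9,16.2],"roll": 0,"fingers": 1},{"translation": [18,21.5,17.5],"roll": 0,"fingers": 1},{"translation": [18.7,22.3,18.4],"roll": 0,"fingers": 1},{"translation": [18.7,22.3,18.4],"roll": 0,"fingers": 1}]'

```text
clock: 47.72
eef_pos: [0.5242, -0.2671, 0.1779]
tool_rot: [0.856, 0.516, 0.006, -0.001]
ft_force: [0.0, 0.0, -4.1]
grip_width: 0.039
```

Run:
```python
from h import *
fx(); plan(O+X*-.063+Y*-.0017+[0,0,.106],61.8)
```

```text
t 47.72 p [ 0.5242 -0.2671  0.1779] j [-0.477  0.445  0.121  1.241  0.012  0.008] azx 62.19 z [ 0.01   0.008 -1.   ] F [ 0.02  0.01 -4.06] w 0.0390
fixture mm -64.0 1.4 177.9 Fx 0.0 Fy 0.0 Fz -4.1
t 47.72 p [ 0.5242 -0.2671  0.1779] j [-0.477  0.445  0.121  1.241  0.012  0.008] azx 62.19 z [ 0.01   0.008 -1.   ] F [ 0.02  0.01 -4.06] w 0.0390
shift cm [-0.39  0.06  7.19] roll 0.4
```

Call:
play_rows --motion '[{"translation": [-0.2,0,4],"roll": 0,"fingers": 1},{"translation": [-0.2,0,7.3],"roll": 0,"fingers": 1},{"translation": [-0.2,0.8,7.3],"roll": 0,"fingers": 1},{"translation": [-0.2,1.5,7.3],"roll": 0,"fingers": 1},{"translation": [-0.2,1.5,7.3],"roll": 0,"fingers": 1}]'

```text
clock: 48.13
eef_pos: [0.5386, -0.2789, 0.1106]
tool_rot: [0.857, 0.515, 0.008, 0.003]
ft_force: [-2.0, 1.0, -4.9]
grip_width: 0.0389
```

Call:
play_rows --motion '[{"translation": [0,0.3,0],"roll": 0,"fingers": 1},{"translation": [0,0.5,0],"roll": 0,"fingers": 1},{"translation": [0,0.5,0],"roll": 0,"fingers": 1}]'

```text
clock: 48.38
eef_pos: [0.5419, -0.2805, 0.1103]
tool_rot: [0.857, 0.515, 0.008, 0.003]
ft_force: [-4.6, 0.8, -2.1]
grip_width: 0.0389
```

Call:
play_rows --motion '[{"translation": [0,0.3,0],"roll": 0,"fingers": 1},{"translation": [0,0.5,0],"roll": 0,"fingers": 1},{"translation": [0,0.5,0],"roll": 0,"fingers": 1}]'

```text
clock: 48.63
eef_pos: [0.5459, -0.2825, 0.11]
tool_rot: [0.857, 0.515, 0.007, 0.002]
ft_force: [-5.7, 0.3, -1.0]
grip_width: 0.0393
```

Run:
```python
from h import *
fx()
p,_=state(); e=p["eef_pos"]; T=np.array([.4497,-.0185]); R=0
rows([e-X*.03,e-X*.05+[0,0,.06],[.42,-.1,.22],[.4497-.004,-.0172,.16]],roll=-31,step=4.1,extra=2)
```

```text
t 48.63 p [ 0.5459 -0.2825  0.11  ] j [-0.482  0.541  0.092  1.11   0.01   0.006] azx 62.01 z [ 0.015  0.004 -1.   ] F [-5.71  0.29 -1.02] w 0.0393
fixture mm -37.6 -2.0 110.0 Fx -5.2 Fy -2.4 Fz -1.0
t 48.63 p [ 0.5459 -0.2825  0.11  ] j [-0.482  0.541  0.092  1.11   0.01   0.006] azx 62.01 z [ 0.015  0.004 -1.   ] F [-5.71  0.29 -1.02] w 0.0393
t 48.63 p [ 0.5459 -0.2825  0.11  ] j [-0.482  0.541  0.092  1.11   0.01   0.006] azx 62.01 z [ 0.015  0.004 -1.   ] F [-5.71  0.29 -1.02] w 0.0393
[0.0, -3.0, -0.0] -7.0
[0.0, -4.0, -3.0] -14.0
[0.1, -4.9, -6.1] -21.0
[2.1, -7.9, -7.1] -28.0
[4.2, -10.8, -8.1] -31.0
[6.2, -13.7, -9.1] -31.0
[8.3, -16.6, -10.1] -31.0
[10.3, -19.6, -11.1] -31.0
[13.1, -20.1, -9.1] -31.0
[16.0, -20.7, -7.1] -31.0
[18.8, -21.2, -5.0] -31.0
[18.8, -21.2, -5.0] -31.0
[18.8, -21.2, -5.0] -31.0
```

The third gives only 5.2 N at about 8 mm, so it is **tired** and goes in the tray.

Call:
play_rows --motion '[{"translation": [0,-1.5,0],"roll": 0,"fingers": 1},{"translation": [0,-3.5,-1],"roll": 0,"fingers": 1},{"translation": [0,-4.5,-4.5],"roll": -4,"fingers": 1},{"translation": [0.2,-5.5,-7.5],"roll": -11,"fingers": 1},{"translation": [2.2,-8.5,-8.1],"roll": -18,"fingers": 1},{"translation": [4.2,-11.4,-9],"roll": -25,"fingers": 1},{"translation": [6.2,-14.3,-9.5],"roll": -31,"fingers": 1},{"translation": [8.3,-17.2,-10],"roll": -31,"fingers": 1},{"translation": [10.3,-20,-10],"roll": -31,"fingers": 1},{"translation": [13,-21.3,-9],"roll": -31,"fingers": 1},{"translation": [15.6,-22,-7],"roll": -31,"fingers": 1},{"translation": [17.3,-22.5,-5.5],"roll": -31,"fingers": 1},{"translation": [17.8,-22.5,-5],"roll": -31,"fingers": 1},{"translation": [17.8,-22.5,-5],"roll": -31,"fingers": 1}]'

```text
clock: 49.8
eef_pos: [0.4307, -0.0183, 0.1584]
tool_rot: [0.687, 0.727, 0.008, 0.004]
ft_force: [-0.7, 0.1, -3.5]
grip_width: 0.0388
```

Run:
```python
from h import *
d=snap("wrist","w8"); plan([.43,-.02,.06],92.8)
cv2.imwrite("pics/c8.png",cv2.resize(d["pixels"],(480,360))[:,:,::-1])
```

```text
t 49.85 p [ 0.4309 -0.0192  0.159 ] j [-0.048  0.155 -0.338  1.061  0.005 -0.103] azx 93.14 z [ 0.017  0.005 -1.   ] F [-0.08  0.88 -3.91] w 0.0392
shift cm [-0.11 -0.26  9.89] roll 0.3
```

View pics/c8.png

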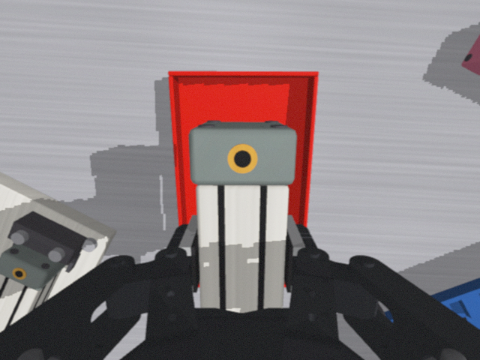

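Call:
play_rows --motion '[{"translation": [0,-0.2,4],"roll": 0,"fingers": 1},{"translation": [0,-0.2,8],"roll": 0,"fingers": 1},{"translation": [0,-0.2,11],"roll": 0,"fingers": 1},{"translation": [0,-0.2,12.2],"roll": 0,"fingers": 1},{"translation": [0,-0.2,12.2],"roll": 0,"fingers": 1},{"translation": [0,-0.2,12.2],"roll": 0,"fingers": 1}]'

```text
clock: 50.35
eef_pos: [0.4306, -0.02, 0.0368]
tool_rot: [0.689, 0.725, 0.007, 0.004]
ft_force: [-0.3, -0.9, -3.8]
grip_width: 0.0388
```

Call:
play_rows --motion '[{"translation": [0,0,0.3],"roll": 0,"fingers": 1},{"translation": [0,0,0.3],"roll": 0,"fingers": 1}]'

```text
clock: 50.52
eef_pos: [0.4316, -0.0195, 0.0346]
tool_rot: [0.688, 0.725, 0.008, 0.005]
ft_force: [0.7, 0.8, -4.9]
grip_width: 0.039
```

Call:
play_rows --motion '[{"translation": [0,0,0.2],"roll": 0,"fingers": 1},{"translation": [0,0,0.2],"roll": 0,"fingers": 1}]'

```text
clock: 50.68
eef_pos: [0.4309, -0.0191, 0.032]
tool_rot: [0.688, 0.726, 0.008, 0.005]
ft_force: [0.2, -0.1, -3.0]
grip_width: 0.0389
```

Run:
```python
from h import *
state()
```

```text
t 50.68 p [ 0.4309 -0.0191  0.032 ] j [-0.048  0.324 -0.514  0.716  0.006 -0.101] azx 93.03 z [ 0.017  0.005 -1.   ] F [ 0.19 -0.05 -2.97] w 0.0389
```

Call:
play_rows --motion '[{"translation": [0,0,0.2],"roll": 0,"fingers": 1},{"translation": [0,0,0.2],"roll": 0,"fingers": 1}]'

```text
clock: 50.85
eef_pos: [0.4318, -0.0189, 0.0306]
tool_rot: [0.688, 0.726, 0.008, 0.005]
ft_force: [1.5, 0.1, 4.1]
grip_width: 0.0387
```

Call:
play_rows --motion '[{"translation": [0,0,0.2],"roll": 0,"fingers": 1},{"translation": [0,0,0.2],"roll": 0,"fingers": 1}]'

```text
clock: 51.02
eef_pos: [0.4321, -0.0188, 0.03]
tool_rot: [0.688, 0.726, 0.009, 0.005]
ft_force: [-3.9, 1.7, 17.9]
grip_width: 0.039
```

Run:
```python
from h import *
state()
```

```text
t 51.02 p [ 0.4321 -0.0188  0.03  ] j [-0.047  0.327 -0.516  0.708  0.006 -0.101] azx 93.06 z [ 0.02   0.005 -1.   ] F [-3.86  1.69 17.9 ] w 0.0390
```

Call:
play_rows --motion '[{"translation": [0,0,-0.2],"roll": 0,"fingers": 1},{"translation": [0,0,-0.2],"roll": 0,"fingers": 0},{"translation": [0,0,-0.2],"roll": 0,"fingers": -0.4},{"translation": [0,0,-0.2],"roll": 0,"fingers": -0.5},{"translation": [0,0,-2],"roll": 0,"fingers": -0.5},{"translation": [0,0,-6],"roll": 0,"fingers": -0.5},{"translation": [0,0,-10],"roll": 0,"fingers": -0.5},{"translation": [0,0,-14],"roll": 0,"fingers": -0.5},{"translation": [0,-4,-18],"roll": 0,"fingers": -0.5},{"translation": [0,-8,-22],"roll": 0,"fingers": -0.5},{"translation": [0,-10,-24],"roll": 0,"fingers": -0.5},{"translation": [0,-10,-24],"roll": 0,"fingers": -0.5}]'

```text
clock: 52.02
eef_pos: [0.3244, -0.0255, 0.2688]
tool_rot: [0.688, 0.725, 0.008, 0.005]
ft_force: [0.6, -0.2, -0.2]
grip_width: 0.064
```

Run:
```python
from h import *
state(); t=snap("top","t9")["pixels"]; s=snap("side","s9")["pixels"]
o=np.zeros((480,800,3),np.uint8); o[:,:400]=cv2.resize(t[120:340,330:560],(400,480)); o[:,400:]=cv2.resize(s[120:320,220:440],(400,480)); cv2.imwrite("pics/c9.png",o[:,:,::-1])
```

```text
t 52.02 p [ 0.3244 -0.0255  0.2688] j [-0.084 -0.135 -0.335  1.354  0.006 -0.137] azx 93.03 z [ 0.018  0.005 -1.   ] F [ 0.55 -0.16 -0.24] w 0.0640
```

View pics/c9.png

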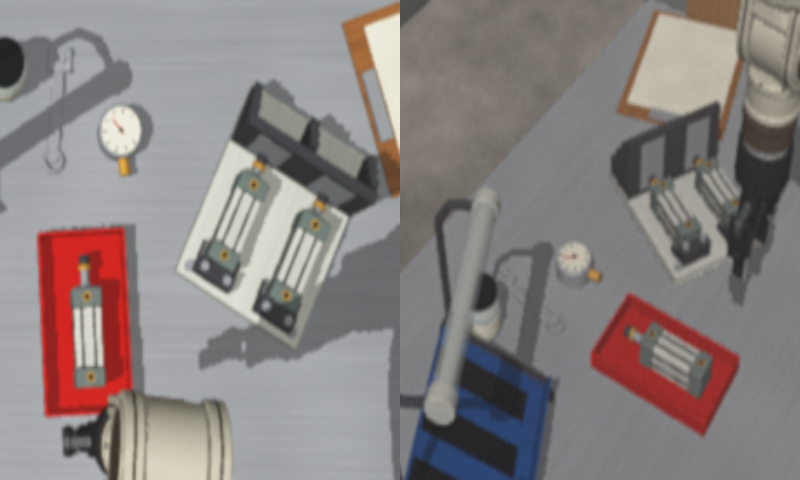

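The two sound cylinders are seated at (240,215) and (305,250) in the top view. The tired one lies flat in the tray at (88,335), the bystanders haven't moved, and the arm is clear. Handing in.

```bash
python3 -c "
from workcell import bot
print(bot.job_done())"
```

```text
the job is handed in; nothing more can be done
None
```

The two sound cylinders are fitted in the fixture and the tired one lies flat in the red tray. I handed the job in at about 52 s of robot time, against the 72 s limit; it gave no verdict.

| Cylinder (rack lane) | Push-back on the plate | Result |
|---|---|---|
| Right lane | 5 N at touch, about 0.92 N/mm, 10.6 N at about 6 mm | sound, left-hand place (y = +50) |
| Middle lane | about 10.9 N at about 6 mm | sound, right-hand place (y = −50) |
| Left lane | 5.2 N at about 8 mm | tired, in the tray |

- **How it was done:** the moves offer no tilt command, so I tilted the gripper to about 28° for each pick, and levelled it again, by commanding poses just beyond the arm's reach in many small steps.
- **Last checks:** the wrist view showed both fitted cylinders against their stops, level with each other within 1 mm. The closing top and side views showed the tired one flat in the tray. In those views the spanner, jar and gauge looked undisturbed, and the gripper was clear of everything.
- **Forces and disagreements:** readings stayed below about 26 N. The measured tool height ended roughly 4 mm above the commanded height in several low moves. I found the fixture base and tray floor by contact force instead, so this did not affect the fits.

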